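# Index a tube disc against the alignment bar and bolt it

## Robot

A 6-joint arm with a two-finger parallel gripper is mounted at the origin on the work surface. World frame = base frame: x ahead of the robot, y to its left, z up, the work surface at z = 0. Lengths are in mm, angles in rad, forces in N, time in s.
With the tool pointing down it reaches from about 275 to 750 mm from the base axis. Payload 10.2 kg.
Tool frame: the origin (TCP) lies midway between the tips of the shut fingers; the grasp point (between the pads) lies bot.pinch_z behind it (bot.pinch_z is the distance from the TCP to the grasp point, in mm); z points along the fingers, y is the direction in which the jaws open and shut (so a half turn about z gives the same grasp; the last joint's range is limited). The gripper opens to 88 mm and grips with 3 to 60 N. Pads are 18 mm wide; open, the fingers measure 123 mm over their backs; the gripper's body (75 mm by 187 mm) begins 45 mm behind the grasp point.
Start: joints at [0.877, 0.313, 1.498, -0, 1.331, -0.223], TCP at [238.152, 467.883, 198.82] pointing down, gripper open.
Joint ranges: [-2.94, 2.94], [-0.97, 2.17], [0.19, 2.56], [-1.23, 4.37], [0.02, 3.11], [-2.88, 2.88]. Speed limits (rad/s): [2.39, 2.39, 3.01, 3.14, 3.14, 3.14].

## Interface

Orientations are given as a unit quaternion [x, y, z, w].
In Python, from cell import bot gives the robot as it stands. The module is installed in compiled form; this text tells all that it offers.
- The arm moves only by the tool step_arm, never from a script. Its argument "targets" is a list of rows, each a list of 7 numbers: the closure, from -1 (fully open) to 1 (shut), then the shift along the tool's x, y, z in m, then the turn, a rotation vector about the tool's x, y, z in rad. A call has 1 to 5 rows; each row shifts and turns the pose as measured when the row begins, along the tool's axes as they then stand; what a row does not reach is not made up. A row lasts 1/10 s, in which the tool goes at most 50 mm and 8.59 degrees, less where a joint would pass 70% of its speed; a pose out of reach is approached as far as the arm can. A call is refused whole if a number of a shift passes 0.05 or a number of a turn 0.15, either way. A call with a gripper value outside its range is refused whole. The fingers move at their own pace and stop on an object; "force" is the grip in N (left out, the last holds). Time passes only in rows, so rows that do not move let the fingers close. It gives the time, the measured TCP pose, the force and the opening at its end, in the units of the state.
- bot.observe(): the state, without advancing time (a new reading comes with each control period).
- bot.camera(name): name is "scene" or "top"; returns the picture (480x640x3 uint8, red, green, blue); there is no depth.
- bot.camera_model(name): a dict with "fx", "fy", "cx", "cy" (pixels), "dist" ([k1, k2, p1, p2, k3] as OpenCV has them; the pictures are not rectified), "pose" (4x4, takes a point from camera to world coordinates). Camera axes: x right, y up, looking along -z (the intrinsics and any distortion apply to the point x, -y, -z); pixel columns grow to the right and rows downward; lengths in mm; the calibration is good to about 2 mm. A picture is of the moment at which its call begins. camera_model takes no time and is no camera call.
- bot.close_job(): hands the job in, once; it reports no verdict.
Trained networks look in the newest picture that a camera, given by its name, has taken for a name from the list of things; names that differ only in an ending like _2 or _b are one class to them, and where a whole thing is asked for, a point or a joint stands for the part that bears it (a point fixed in the world has none). Each returns a list of dicts, best first, with "score" (0 to 1); they miss things now and then, are a little off and sometimes report something else, mostly with a low value. They report only what shows in the picture. A call takes as long as a camera call.
- bot.spot_in(camera, target): "centre" ([row, column] in pixels, amid what is visible of it).
- bot.landmark_of(camera, target): "centre" ([row, column] in pixels: a listed point, or the origin of a listed thing).
The state is a dict: "time": time; "joint_positions": joint angles; "qd": joint speeds; "tau": joint torques, N m; "tool_pos": TCP position; "tool_rot": TCP orientation; "wrist_force": force on the tool from outside, world axes, zero at the start; "wrist_torque": the same for the moment, N m; "finger_gap": finger opening in mm.
Only numpy, scipy, OpenCV 4.12 (cv2) and the standard library are available. Lean on these libraries where they do the work, as an engineer would, in place of code of your own. Each camera call takes 0.05 s, during which the arm holds its last target.

## Task

On the black loading stand, turn the red tube disc on its spindle with a fingertip against its upright tab until its flat edge lies against the alignment bar, and keep it pressed there with a light push of about 8 newtons for a second. Then slide the blue-handled lock bolt fully home into the notch in the disc's rim and let go. Be gentle with disc, bar and bolt, do not lift the disc, and leave the tube rack, bottle and tray alone.

Things in the scene. Friction and masses are not known exactly. Their poses are not given: they have to be found in the camera images.
- stand: Black loading stand fixed to the bench: plate 200 mm (x) by 250 mm (y, -150 to +100) by 20 mm high. Origin on the spindle axis at the plate's underside. z up; x from the spindle square to the bar's face, y along the bar. Steel spindle 16 mm thick, rising to 42 mm above the bench. Guide blocks for the bolt at x +-11 mm, y -116 to -80 mm, 42 mm above the bench.
- disc: Red tube disc, 140 mm across, 16 mm thick, 0.25 kg, lying loose on the plate, its hole (1 mm wider) on the spindle. Origin: centre of its underside. Flat edge at its own +x, notch at -y, tab at -x. It starts 0.35 to 0.95 rad anticlockwise (from above) of the seated position: turn it clockwise (friction: 1 to 3 N at the tab). Seated, its axes lie along the stand's. Safe below 25 N.
- tab_mid (a point): Middle of the seat of the red clip-on tab, at half the tab's height: 47 mm from the disc's centre on its -x side, 31 mm above the disc's underside (51 mm above the bench). Axes as the disc's. The upright tab is 8 mm thick (disc's y), 22 mm radially, top 15 mm above this point. It grips tightly but was clipped on by hand: up to 5 mm off this point along y, either way.
- flat_mid (a point): Middle of the disc's flat edge (107 mm long), half-way up the thickness, 45 mm from the disc's centre. Axes as the disc's; x is square to the flat, outward. Once the flat meets the bar the disc stops dead: a few millimetres of further push make a large force.
- notch (a point): Mouth of the open notch in the disc's rim, 70 mm from the centre at the disc's own -y, half-way up the thickness; 13 mm wide, 19 mm deep. Axes as the disc's.
- bar: The fixed aluminium alignment bar, 14 x 50 x 26 mm, standing on the plate; origin at the foot of its face towards the disc, half-way along it, 20 mm above the bench. Axes as the stand's.
- bar_face (a point): Middle of the face of the fixed aluminium alignment bar towards the disc, 30 mm above the bench. The face is 50 mm long (y 30 to 80 mm in the stand's frame), 45 mm from the spindle axis, square to the stand's x; bar 14 mm thick, top 46 mm above the bench. Only the end of the flat on the stand's +y side meets it.
- bolt_slide (a joint): Travel of the lock bolt towards the spindle along the stand's +y, in m: 0 fully out, 0.024 fully home (an end stop). Slides against about 2 N of friction and stays where it is left. Its tongue, 10 mm wide, meets the disc's rim at about 0.008 and goes further only into the notch, with the disc seated.
- bolt_paddle (a point): Middle of the bolt's upright blue paddle: 30 mm wide (stand's x), 8 mm thick (y), top 15 mm above this point, lower edge 17 mm below it. The point is 53 mm above the bench and moves with the bolt. Push its outer side, away from the disc, along the stand's +y. Axes as the stand's.
- tube_rack: White block 60 x 120 x 50 mm with purple-capped tubes up to 94 mm high, loose; origin at the centre of its underside. Leave alone.
- reagent_bottle: Amber bottle 60 mm across, 110 mm high, loose; origin at the centre of its underside. Leave alone.
- swab_tray: Blue open tray 120 x 90 x 40 mm, loose; origin at the centre of its underside. Leave alone.

How it is judged (in metres and radians):
On the way, in this order (a step that is already met when the one before it is completed fails the run):
1. the disc's flat is pressed against the bar with 1 to 16 N for half a second, by the fingertip (angle between the x axis of disc and the x axis of stand, either way round below 0.035 rad and horizontal distance between flat_mid and stand below 0.048 m and x of flat_mid in the frame of stand above 0.043 m and z of flat_mid in the frame of stand below 0.031 m and angle between disc's own z axis and vertical below 0.03 rad and contact force between disc and bar between 1 and 16 N and contact force between the fingers and disc above 1 N), for 0.5 s.
2. the bolt is home in the notch (angle between the x axis of disc and the x axis of stand, either way round below 0.035 rad and horizontal distance between flat_mid and stand below 0.048 m and x of flat_mid in the frame of stand above 0.043 m and z of flat_mid in the frame of stand below 0.031 m and angle between disc's own z axis and vertical below 0.03 rad and value of joint bolt_slide above 0.0215 m), for 0.2 s.
At the end, for the whole second after the job is handed in: The disc lies flat on the stand, at rest, its flat within 2 mm of and 0.035 rad (2 degrees) of parallel to the bar's face, on the bar's side of the spindle, and the bolt is within 2.5 mm of its end stop, in the notch (all of step 2 and linear speed of disc below 0.01 m/s and angular speed of disc below 0.05 rad/s); the robot touches nothing.
It fails at once if the disc is forced against the bar with more than 25 N (contact force between disc and bar above 25 N).
It fails at once if the fingers press on the disc with more than 25 N (contact force between the fingers and disc above 25 N).
It fails at once if the bolt is rammed against the disc with more than 25 N (contact force between bolt_slide and disc above 25 N).
It fails at once if the disc is lifted off the stand or tipped (z of disc in the frame of stand above 0.028 m or angle between disc's own z axis and vertical above 0.12 rad).
It fails at once if a bystander is pushed more than 20 mm or tipped over (distance of any of tube_rack, reagent_bottle, swab_tray from where it was at the start of the episode above 0.02 m or angle between any of tube_rack, reagent_bottle, swab_tray's own z axis and vertical above 0.3 rad).
It also fails if it takes over 64 s, if anything falls off the work surface, if the arm or the gripper's body presses on something with over 40 N, if the wrist force passes 120 N, or if a joint passes its speed limit or range.

## Working session

There is one attempt and no reset: what is moved stays moved. The work goes in short steps, Python scripts to look and compute and a tool call to move; the robot and the scene stay as the last step left them, time stands still between calls to the robot, and variables do not carry over. Pictures are saved under pics/ and viewed, and the job is handed in when it is done.

Besides the shell and the picture viewer there is one more tool, called after "Emit:" by a JSON object that holds its "op" and its "data". step_arm: Moves the arm, as the interface text tells. Its arguments: {"type":"object","properties":{"targets":{"type":"array"},"force":{"type":"number"}},"required":["targets"]}

```bash
mkdir -p pics
cat > h.py <<'E'
import numpy as np, cv2
from cell import bot
from scipy.spatial.transform import Rotation as R
def ray(cam,rc):
    m=bot.camera_model(cam);K=np.array([[m['fx'],0,m['cx']],[0,m['fy'],m['cy']],[0,0,1]])
    p=cv2.undistortPoints(np.array([[[rc[1],rc[0]]]],float),K,np.array(m['dist'],float))[0,0]
    T=np.array(m['pose']);d=T[:3,:3]@np.array([p[0],-p[1],-1]);return T[:3,3],d
def atz(cam,rc,z):
    o,d=ray(cam,rc);return o+d*(z-o[2])/d[2]
def proj(cam,P):
    m=bot.camera_model(cam);K=np.array([[m['fx'],0,m['cx']],[0,m['fy'],m['cy']],[0,0,1]])
    T=np.array(m['pose']);c=(np.atleast_2d(P)-T[:3,3])@T[:3,:3];c=c*[1,-1,-1]
    return cv2.projectPoints(c,np.zeros(3),np.zeros(3),K,np.array(m['dist'],float))[0][:,0,::-1]
def snap(cam,n):
    im=bot.camera(cam);cv2.imwrite(f'pics/{n}.png',im[:,:,::-1]);return im
E
python3 - <<'E'
from h import *
s=bot.observe();print(s, bot.pinch_z)
Z=dict(stand=0,disc=20,tab_mid=51,flat_mid=28,notch=28,bar=20,bar_face=30,bolt_paddle=53,tube_rack=0,reagent_bottle=0,swab_tray=0)
np.set_printoptions(precision=1,suppress=True)
for c in('top','scene'):
    snap(c,c+'0')
    print(c,np.array(bot.camera_model(c)['pose']))
    for k,z in Z.items():
        for r in bot.landmark_of(c,k)[:2]:
            print(c,k,round(r['score'],2),np.array(r['centre']),atz(c,r['centre'],z))
E
```

```text
{'time': 0.0, 'joint_positions': array([ 8.76595485e-01,  3.13419078e-01,  1.49840278e+00, -2.27705893e-05,
        1.33099094e+00, -2.23382114e-01]), 'qd': array([ 5.59350932e-05, -7.41336394e-05, -6.32260141e-04,  1.12929367e-03,
       -3.05000217e-03, -2.51864029e-04]), 'tau': array([ 2.41708713e-04, -4.02218413e+01, -2.52269286e+01,  6.94185449e-02,
        3.53222166e-02, -1.06952948e-04]), 'tool_pos': array([237.97128213, 467.65152165, 198.28983349]), 'tool_rot': array([ 2.33238399e-01,  9.72419394e-01, -5.51876852e-04, -2.60263286e-04]), 'wrist_force': array([ 0.33807414,  0.09601972, -0.16191719]), 'wrist_torque': array([ 0.0021657 , -0.00855482,  0.02356264]), 'finger_gap': 88.06983740539805} 18.700000000000003
top [[  -0.     1.    -0.2  304.8]
 [  -1.    -0.    -0.   -25.2]
 [  -0.     0.2    1.  1266.7]
 [   0.     0.     0.     1. ]]
top stand 0.77 [257.4 302.7] [505.4  24.6   0. ]
top disc 0.61 [253.5 310.8] [512.6   1.9  20. ]
top tab_mid 0.85 [260.5 322.9] [488.3 -30.3  51. ]
top tab_mid 0.4 [203.4 161.4] [650.5 402.8  51. ]
top flat_mid 0.78 [245.6 294.1] [533.5  46
[... 462 characters left out ...]
.5    0.4 1027.1]
 [   0.7    0.6   -0.4 -506.4]
 [  -0.     0.6    0.8  910.3]
 [   0.     0.     0.     1. ]]
scene stand 0.89 [236.5 321.7] [523.5  14.1   0. ]
scene disc 0.58 [230. 317.] [510.6  10.3  20. ]
scene tab_mid 0.92 [227.9 297.1] [486.3 -36.7  51. ]
scene flat_mid 0.83 [223.5 332.9] [531.   49.9  28. ]
scene notch 0.89 [247.1 325.8] [569.9 -20.   28. ]
scene bar 0.7 [220.5 340.3] [534.1  75.9  20. ]
scene bar_face 0.56 [216.3 343.5] [536.2  86.1  30. ]
scene bolt_paddle 0.72 [255.2 298.6] [550.8 -96.1  53. ]
scene tube_rack 0.57 [152.3 382. ] [433.5 388.4   0. ]
scene reagent_bottle 0.69 [356.5 203.5] [ 561.1 -410.1    0. ]
scene swab_tray 0.76 [181.2 451.1] [664.5 424.8   0. ]
```

Run:
```python
import cv2
a=cv2.imread('pics/top0.png');b=cv2.imread('pics/scene0.png')
cv2.imwrite('pics/top0c.png',cv2.resize(a[190:310,240:400],None,fx=5,fy=5,interpolation=2))
cv2.imwrite('pics/scene0c.png',cv2.resize(b[170:290,240:400],None,fx=5,fy=5,interpolation=2))
```

```text
(no output)
```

View pics/top0.png

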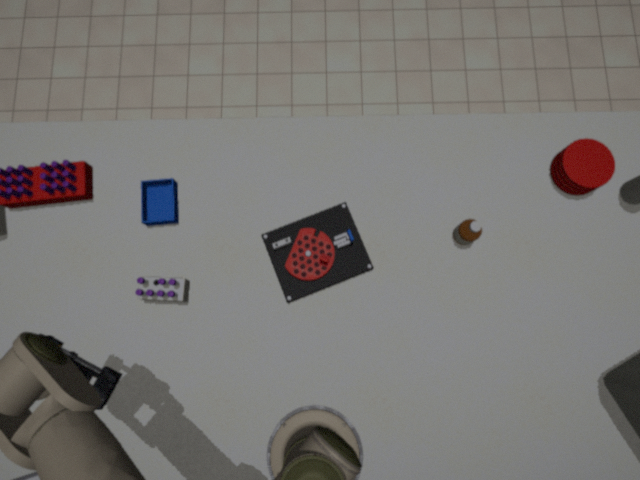

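View pics/top0c.png

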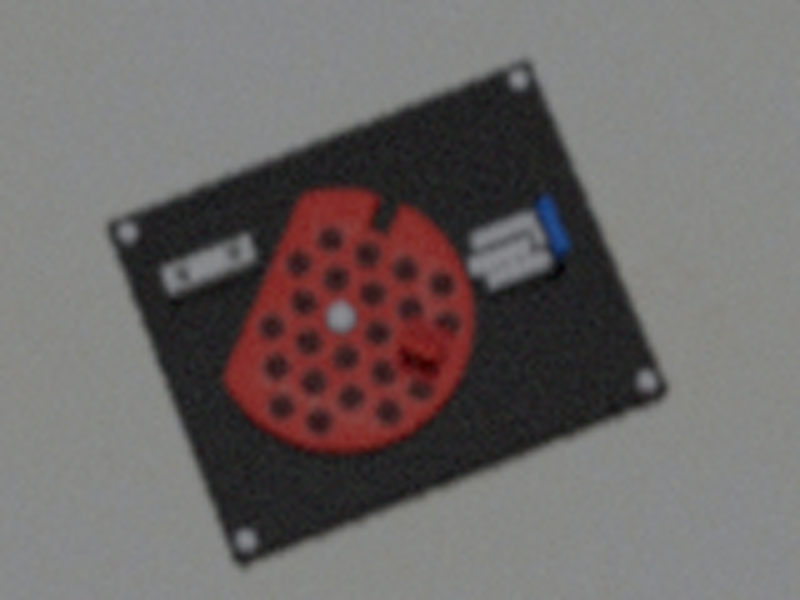

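View pics/scene0c.png

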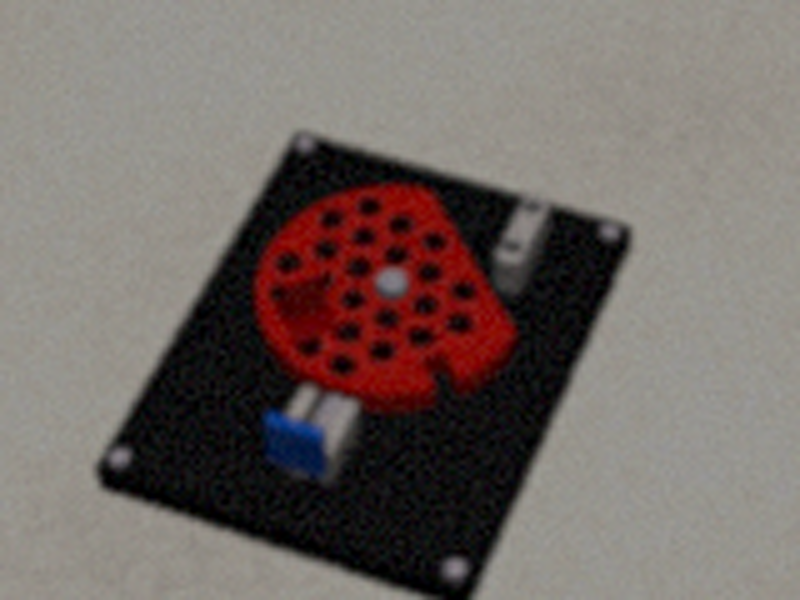

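```bash
cat > fit.py <<'E'
from h import *
import cv2
from scipy.optimize import least_squares
np.set_printoptions(precision=2,suppress=True)
def mask(n):
    a=cv2.imread(f'pics/{n}.png');a=cv2.bilateralFilter(a,5,40,3).astype(int)
    return a
res={}
for c in('top','scene'):
    a=mask(c+'0');r0,c0=(190,240) if c=='top' else (165,235)
    s=a[r0:r0+125,c0:c0+165];g=s.max(2)
    bg=np.median(s[:8].reshape(-1,3).max(1))
    m=((g<bg*0.6)).astype(np.uint8)
    n,l,st,_=cv2.connectedComponentsWithStats(m);k=1+np.argmax(st[1:,4]);m=(l==k).astype(np.uint8)
    cn=max(cv2.findContours(m,0,1)[0],key=cv2.contourArea);h=cv2.convexHull(cn)
    ap=cv2.approxPolyN(h,4) if hasattr(cv2,'approxPolyN') else cv2.approxPolyDP(h,5,True)
    res[c]=ap.reshape(-1,2)[:,::-1]+[r0,c0]
    print(c,res[c].tolist())
L=np.array([[100,100],[100,-150],[-100,-150],[-100,100]],float)
def S(p,z,L):
    return np.c_[p[0]+L[:,0]*np.cos(p[2])-L[:,1]*np.sin(p[2]),p[1]+L[:,0]*np.sin(p[2])+L[:,1]*np.cos(p[2]),np.full(len(L),z)]
for use in(('top',),('scene',),('top','scene')):
    def f(p):
        e=[]
        for c in use:
            q=proj(c,S(p,20,L))
            for x in q: e+=list(x-res[c][np.argmin(((res[c]-x)**2).sum(1))])
        return np.array(e)
    o=least_squares(f,[510,8,0.36]);print(use,o.x,f(o.x))
E
python3 fit.py
```

```text
top [[269, 374], [303, 287], [235, 260], [202, 345]]
scene [[216, 367], [292, 333], [266, 257], [196, 299]]
('top',) [508.4    9.64   0.37] [-0.09  0.27 -0.28  0.26 -0.29 -0.19  0.63 -0.33]
('scene',) [519.91   4.56   0.36] [ 0.8  -0.26 -0.81 -0.11 -0.54  0.58  1.05 -0.24]
('top', 'scene') [513.52   7.86   0.36] [-2.01  0.97 -2.03  0.94 -2.11  0.39 -1.36  0.27 -1.2  -1.4  -3.29 -0.95
 -2.63 -0.04 -0.64 -1.16]
```

```bash
cat > fit2.py <<'E'
from h import *
from scipy.optimize import minimize
np.set_printoptions(precision=3,suppress=True)
U=6
def S(p,L):
    L=np.asarray(L,float);return np.c_[p[0]+L[:,0]*np.cos(p[2])-L[:,1]*np.sin(p[2]),p[1]+L[:,0]*np.sin(p[2])+L[:,1]*np.cos(p[2]),L[:,2]]
box=np.array([[x,y,z] for x in(-100,100) for y in(-150,100) for z in(0,20)])
if __name__=='__main__':
    M={};O={}
    for c in('top','scene'):
        a=cv2.imread(f'pics/{c}0.png');r0,c0=(190,240) if c=='top' else (165,235);O[c]=(r0,c0)
        s=cv2.GaussianBlur(a,(0,0),.7)[r0:r0+125,c0:c0+165];s=cv2.resize(s,None,fx=U,fy=U,interpolation=cv2.INTER_CUBIC)
        g=s.max(2).astype(float);bg=np.median(g[:40]);blk=30
        m=(g<(bg+blk)/2).astype(np.uint8)
        n,l,st,_=cv2.connectedComponentsWithStats(m);m=(l==1+np.argmax(st[1:,4])).astype(np.uint8)
        h=cv2.convexHull(max(cv2.findContours(m,0,1)[0],key=cv2.contourArea))
        M[c]=cv2.fillConvexPoly(np.zeros_like(m),h,1);print(c,bg,M[c].sum())
    def cost(p,use):
        e=0
        for c in use:
            q=(proj(c,S(p,box))-O[c]+.5)*U-.5
            h=cv2.convexHull(np.round(q[:,::-1]*16).astype(np.int32))
            k=cv2.fillConvexPoly(np.zeros_like(M[c]),h,1,shift=4)
            e+=(k!=M[c]).sum()/M[c].sum()
        return e
    for use in(('top',),('scene',),('top','scene')):
        o=minimize(cost,[512,7,.36],args=(use,),method='Nelder-Mead',options=dict(initial_simplex=[[512,7,.36],[520,7,.36],[512,15,.36],[512,7,.42]]))
        print(use,o.x,o.fun)
    print('spindle top',atz('top',(253.0,307.7),42),'scene',atz('scene',(226.2,318.0),42))
E
python3 fit2.py
```

```text
top 137.0 243657
scene 150.0 223108
('top',) [509.806   9.678   0.368] 0.011873248049512224
('scene',) [513.627  11.221   0.364] 0.02349534754468688
('top', 'scene') [511.863  10.17    0.37 ] 0.06522995283252844
spindle top [510.374   9.597  42.   ] scene [516.573   8.472  42.   ]
```

Emit:
{"op": "step_arm", "data": {"targets": [[1, -0.038, -0.026, 0, 0, 0, 0], [1, -0.038, -0.026, 0, 0, 0, 0], [1, -0.038, -0.026, 0, 0, 0, 0], [1, -0.038, -0.026, 0, 0, 0, 0], [1, -0.038, -0.026, 0, 0, 0, 0]], "force": 20}}

```text
time: 1.7
tool_pos: [349.7, 263.0, 198.4]
tool_rot: [0.229, 0.974, 0.001, 0.0]
wrist_force: [0.8, 0.7, -0.1]
finger_gap: 50.4
```

Emit:
{"op": "step_arm", "data": {"targets": [[1, -0.038, -0.026, 0, 0, 0, 0], [1, -0.038, -0.026, 0, 0, 0, 0], [1, -0.038, -0.026, 0, 0, 0, 0], [1, -0.038, -0.026, 0, 0, 0, 0], [1, -0.038, -0.026, 0, 0, 0, 0]]}}

```text
time: 2.2
tool_pos: [465.2, 52.8, 199.6]
tool_rot: [0.229, 0.974, 0.001, 0.002]
wrist_force: [0.5, 0.7, -0.2]
finger_gap: 10.4
```

```bash
cat > go.py <<'E'
import sys
from h import *
np.set_printoptions(precision=4,suppress=True)
SP=np.array([511.5,10.0]);YAW=.367
def to(target,psi=None):
    s=bot.observe();r=R.from_quat(s['tool_rot']);d=np.array(target)-s['tool_pos']
    x=r.as_matrix()[:,0];cur=np.arctan2(x[1],x[0])
    print('t',s['time'],'pos',s['tool_pos'],'xdir',cur,'F',s['wrist_force'],'gap',s['finger_gap'])
    print('shift(m) tool',r.inv().apply(d)/1000)
    if psi is not None:
        dr=R.from_euler('z',np.arctan2(np.sin(psi-cur),np.cos(psi-cur)))
        tgt=R.from_matrix(np.c_[[np.cos(psi),np.sin(psi),0],[np.sin(psi),-np.cos(psi),0],[0,0,-1]])
        print('rotvec',(r.inv()*tgt).as_rotvec())
def disc(th,x,y,z):
    a=YAW+th;return np.array([SP[0]+x*np.cos(a)-y*np.sin(a),SP[1]+x*np.sin(a)+y*np.cos(a),z])
E
python3 -c "
from go import *
to(disc(.72,-47,-26,80),YAW+.72+np.pi/2)"
```

```text
t 2.2 pos [465.1687  52.7658 199.5917] xdir 2.6801535981078697 F [ 0.4963  0.7129 -0.2379] gap 10.417107599079028
shift(m) tool [-0.0851 -0.0656  0.1196]
rotvec [0.0035 0.0029 0.0224]
```

Emit:
{"op": "step_arm", "data": {"targets": [[1, -0.036, -0.028, 0, 0, 0, 0.02], [1, -0.036, -0.028, 0.01, 0, 0, 0], [1, -0.01, -0.007, 0.04, 0, 0, 0], [1, 0, 0, 0.04, 0, 0, 0], [1, 0, 0, 0.02, 0, 0, 0]]}}

```text
time: 2.7
tool_pos: [515.6, -51.9, 88.9]
tool_rot: [0.243, 0.97, 0.001, 0.007]
wrist_force: [0.3, 0.6, 0.7]
finger_gap: 0.2
```

```bash
python3 -c "
from go import *
to(disc(.72,-47,-26,43),YAW+.72+np.pi/2)
for c in('top','scene'):
    im=snap(c,c+'1')
    a,b=(190,240) if c=='top' else (170,240)
    cv2.imwrite(f'pics/{c}1c.png',cv2.resize(im[a:a+120,b:b+160,::-1],None,fx=5,fy=5,interpolation=2))
    print(proj(c,[bot.observe()['tool_pos']]))
"
```

```text
t 2.7 pos [515.5799 -51.8717  88.8784] xdir 2.651356399997548 F [0.3069 0.6315 0.7186] gap 0.22827011532681152
shift(m) tool [0.007  0.0056 0.0458]
rotvec [ 0.0047  0.0124 -0.0064]
[[248.1646 331.0428]]
[[227.4218 300.3091]]
```

View pics/scene1c.png

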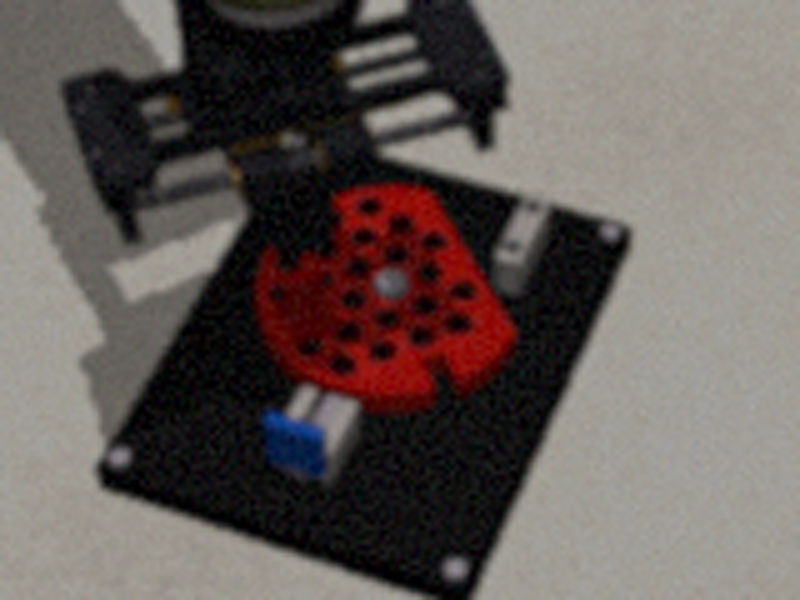

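View pics/top1c.png

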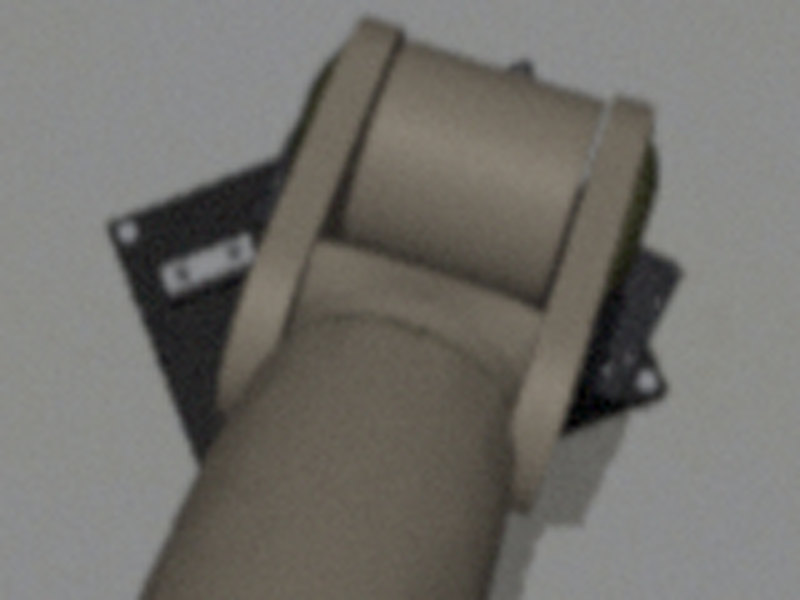

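Emit:
{"op": "step_arm", "data": {"targets": [[1, 0.005, 0.004, 0.018, 0.005, 0.012, 0], [1, 0, 0, 0.015, 0, 0, 0], [1, 0, 0, 0.008, 0, 0, 0], [1, 0, 0, 0, 0, 0, 0]]}}

```text
time: 3.2
tool_pos: [514.3, -44.2, 48.7]
tool_rot: [0.242, 0.97, -0.0, 0.001]
wrist_force: [-0.2, 0.2, -0.1]
finger_gap: 0.3
```

```bash
python3 -c "
from go import *
to(disc(.72,-47,-26,43),YAW+.72+np.pi/2)
"
```

```text
t 3.2 pos [514.2705 -44.1646  48.7453] xdir 2.653413773740563 F [-0.1799  0.1545 -0.1232] gap 0.29521548018908134
shift(m) tool [ 0.0017 -0.0003  0.0057]
rotvec [-0.0003  0.002  -0.0044]
```

Emit:
{"op": "step_arm", "data": {"targets": [[1, 0, 0, 0.005, 0, 0, 0], [1, 0.002, 0, 0.001, 0, 0, 0], [1, 0.002, 0, 0, 0, 0, 0], [1, 0.002, 0, 0, 0, 0, 0]]}}

```text
time: 3.6
tool_pos: [509.7, -41.1, 44.1]
tool_rot: [0.241, 0.97, -0.0, 0.002]
wrist_force: [-0.3, -0.3, -0.1]
finger_gap: 0.4
```

Emit:
{"op": "step_arm", "data": {"targets": [[1, 0.002, 0, 0, 0, 0, 0], [1, 0.002, 0, 0, 0, 0, 0]]}}

```text
time: 3.8
tool_pos: [506.1, -39.1, 44.5]
tool_rot: [0.241, 0.97, -0.001, 0.003]
wrist_force: [1.0, 0.2, -0.3]
finger_gap: 0.3
```

Emit:
{"op": "step_arm", "data": {"targets": [[1, 0.002, 0, 0, 0, 0, 0], [1, 0.002, 0, 0, 0, 0, 0]]}}

```text
time: 4.0
tool_pos: [502.3, -37.1, 44.7]
tool_rot: [0.241, 0.97, -0.001, 0.003]
wrist_force: [0.1, 0.2, -0.1]
finger_gap: 0.3
```

Emit:
{"op": "step_arm", "data": {"targets": [[1, 0.002, 0, 0.001, 0, 0, 0], [1, 0.002, 0, 0, 0, -0.004, 0]]}}

```text
time: 4.2
tool_pos: [498.5, -35.1, 43.7]
tool_rot: [0.241, 0.97, -0.001, 0.005]
wrist_force: [-0.5, -0.3, 0.1]
finger_gap: 0.8
```

Emit:
{"op": "step_arm", "data": {"targets": [[1, 0.002, 0, 0, 0, 0, 0], [1, 0.002, 0, 0, 0, 0, 0]]}}

```text
time: 4.4
tool_pos: [494.5, -33.0, 43.6]
tool_rot: [0.241, 0.97, -0.001, 0.005]
wrist_force: [1.0, 0.1, -0.0]
finger_gap: 0.5
```

```bash
python3 -c "
from go import *
to(disc(.72,-47,-13,43),YAW+.72+np.pi/2)
im=snap('scene','scene2')
a,b=(170,240)
cv2.imwrite(f'pics/scene2c.png',cv2.resize(im[a:a+120,b:b+160,::-1],None,fx=5,fy=5,interpolation=2))
"
```

```text
t 4.4 pos [494.5236 -32.9876  43.5583] xdir 2.653838142158266 F [ 0.9816  0.0715 -0.0296] gap 0.4533936489629319
shift(m) tool [-0.008  -0.001   0.0006]
rotvec [ 0.0004  0.0106 -0.004 ]
```

View pics/scene2c.png

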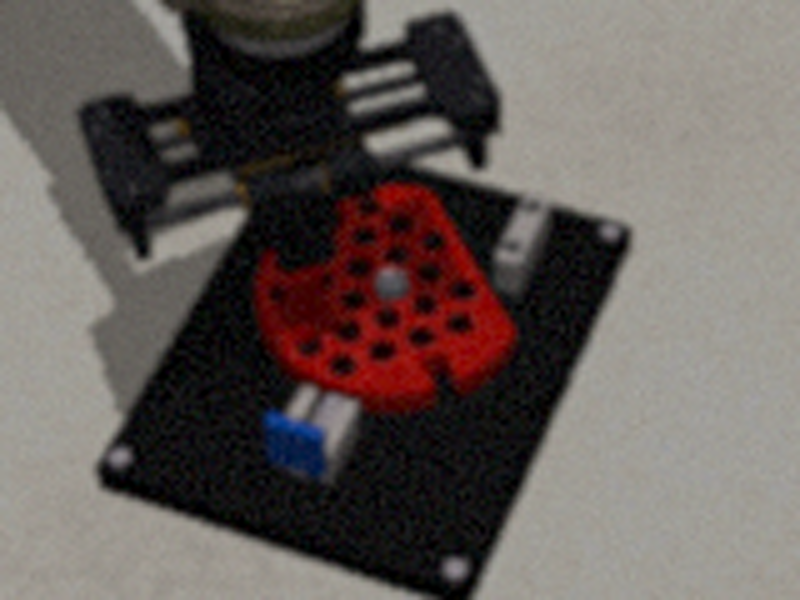

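```bash
python3 -c "
from go import *
P=bot.observe()['tool_pos']
def cp(p): 
    q=proj('scene',p); return (q[:,::-1]-[240,170]+.5)*5
print('tcp',cp([P]))
r=R.from_quat(bot.observe()['tool_rot'])
print('corners',cp([P+r.apply([a,b,0]) for a in(-9,9) for b in (-17,17)]))
print('tab th .72 bottom/top', cp([disc(.72,-47+a,b,z) for z in(36,66) for a in(-11,11) for b in(-4,4)]))
print('spindle',cp([disc(0,0,0,42)]),'flat corners',cp([disc(.72,45,s*53,36) for s in(-1,1)]),'notch',cp([disc(.72,0,-70,36)]))
print('bar',cp([disc(0,45+a,b,46) for a in(0,14) for b in(30,80)]))
print(cp([disc(0,a,b,20) for a in(-100,100) for b in(-150,100)]))
"
```

```text
tcp [[305.2353 305.0495]]
corners [[278.5425 326.6779]
 [342.3006 309.0281]
 [268.3278 301.0889]
 [331.5277 283.7509]]
tab th .72 bottom/top [[283.2055 319.6365]
 [278.6034 308.274 ]
 [324.0143 308.2352]
 [319.257  296.9616]
 [279.5753 282.1135]
 [274.8939 270.6733]
 [321.2629 270.611 ]
 [316.4189 259.2626]]
spindle [[387.3772 276.7493]] flat corners [[505.1564 336.0988]
 [434.8493 190.9387]] notch [[433.0993 385.2457]]
bar [[489.5049 254.492 ]
 [522.6782 187.8624]
 [514.8702 261.9376]
 [547.5006 194.933 ]]
[[ 88.1484 465.0164]
 [291.3424 125.6593]
 [463.3801 590.614 ]
 [629.893  222.0441]]
```

```bash
python3 -c "
import cv2,numpy as np
o=[]
for n in('scene0','scene1','scene2'):
    a=cv2.imread(f'pics/{n}.png')[200:250,280:330].astype(float)
    a=np.clip(255*(a/255)**.5,0,255).astype('uint8')
    o.append(cv2.resize(a,None,fx=5.3,fy=8,interpolation=2))
cv2.imwrite('pics/cmp.png',np.hstack(o))
a=cv2.imread('pics/scene2.png');b=cv2.imread('pics/scene0.png')
d=np.abs(a.astype(int)-b).max(2)[225:245,280:330]
print(d)
"
```

```text
[[51 35 21 14 13 16 12  8 29  9 10 32 46 44 42 39 34 42 59 48 39 33 31 20
  19 22 27 34 39 32 17 23 24 32 40 35 32 22 35 41 43 44 37 28 15  9 18 19
  28 46]
 [40 27 16 12 12  8  9  7 16  9 11 34 39 49 36 29 32 30 29 29 18  7  7  6
   7  8 26 30 31 27 17 29 40 39 36 33 40 38 42 43 41 35 33 40 25 15 28 29
  34 40]
 [37 15 12 13  0  7 13 20  8  9 13 33 44 43 30 21 18 16 22 14  6  7 15  3
   8 22 28 34 44 30 14 32 34 38 32 20 25 36 43 37 35 30 33 44 41 35 43 35
  38 38]
 [27 15 15 20  7  8  8  8  6 14 21 34 42 37 20  6  5  6  3  4  6  5  9 18
  11 31 36 37 33 22 18 16 36 35 39 26 12 22 27 25 24 23 35 34 36 30 37 36
  44 32]
 [26 16  6 12 20 15 10 20 20 16  9 30 45 36 29 16  3 16 20 16  4  5  2 10
   8 22 41 36 28  8 14  8 25 30 41 39 20 17  6  6 13 16  8 19 19 16 15 16
  31 24]
 [ 9  6 26  5 18  9 18  9 13 24 12 44 39 32 31 18 19  6  8 17  3 14 10  4
  15 29 40 33 17 20  7  5 20 29 38 38 29 25  7  5  6  4  6 10  8  8 19  8
  21  8]
 [14 12 11  5  4 19  8 13 12 13 26 29 41 39 41 21  4 15  2  7 17  6 10  7
  10 25 38 36 31 24 14 21 18 28 20 14 16 16 10  6 26  7  9 13 21 10 10 15
  10 20]
 
[... 1340 characters left out ...]
17  5  6  6 14 11 14 12  4  9  5 15 21  6  2  8  5 14 14  7  8
  11 14]
 [16 15 11 17  7  4 13 10  9  8 15  6 26 15  4 11  4  8 14 19  7 17  8  8
  14 10  9  6 14 20  9 13 12  9 12  8  7 11  8 15 12 17 18 15 29 18 14 10
   9  8]
 [ 6 15 17 19 18  5 14  4  4 14 13 15  4  0 10  5  8 14  9 21  6 10 14 19
  20  5  6  6 18  6  6 18 10  9 11 10  8  4 12  6 15 25 17 12 11 12  6  4
  10  6]
 [11  4 10  9  5  5 13 12 13 15  2 20 12  9 19  8  6  6  8 11  6 14  9 16
  26 18 12  3 22 14 21  7 13 11 18 11 11 13  6 18  9 16 11 15  9  6 20 18
   4  2]
 [ 3 21 12  6  3 19 16 14  4  5 11 14 13  7 16  4 16 16  8  9 10 10 19 10
  10  9  9 13 19 17  8 17 15 19 15  5 11 13 21  7  6  7 18 12  8  7 13 14
  12  6]]
```

View pics/cmp.png

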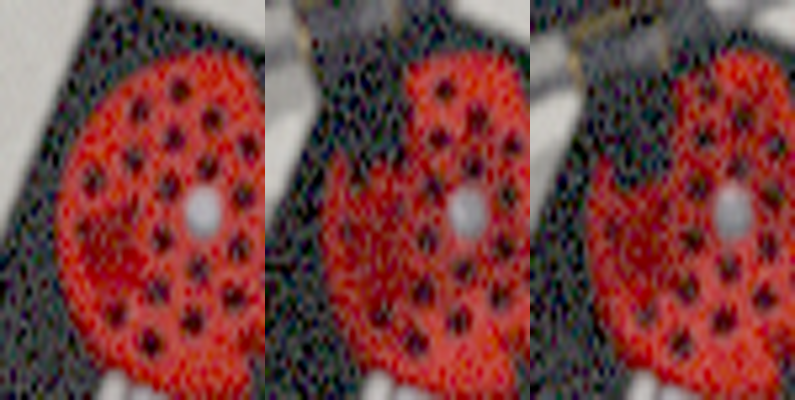

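```bash
cat > look.py <<'E'
from go import *
import sys
def look(n,N=5):
    im=np.median([bot.camera('scene') for _ in range(N)],axis=0).astype('uint8')
    cv2.imwrite(f'pics/{n}.png',im[:,:,::-1])
    cv2.imwrite(f'pics/{n}c.png',cv2.resize(im[170:290,240:400,::-1],None,fx=5,fy=5,interpolation=2))
    for k,z in(('notch',28),('flat_mid',28),('tab_mid',51)):
        for r in bot.landmark_of('scene',k)[:1]: print(k,round(r['score'],2),np.array(r['centre']),atz('scene',r['centre'],z))
if __name__=='__main__':
    look(sys.argv[1]); print(bot.observe()['wrist_force'],bot.observe()['time'])
E
python3 look.py s3
```

```text
notch 0.71 [246.4 326.5] [569.7053 -17.14    28.    ]
flat_mid 0.87 [224.2 336.4] [539.4422  54.2407  28.    ]
tab_mid 0.87 [233.6 302.2] [509.02   -41.2716  51.    ]
[-0.0419  0.0524  0.5831] 4.85
```

View pics/s3c.png

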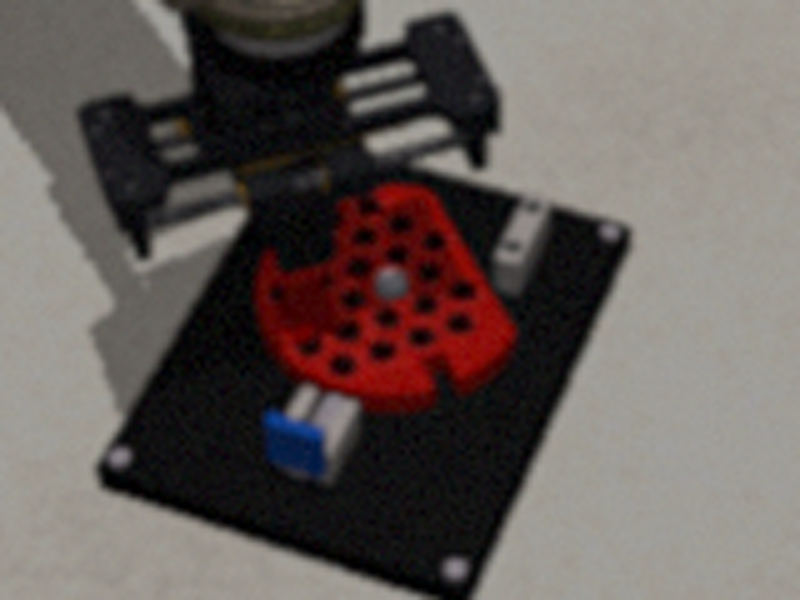

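```bash
python3 -c "
import cv2,numpy as np
o=[]
for n in('scene0','scene1','s3'):
    a=cv2.imread(f'pics/{n}.png')
    a=a[205:245,283:323]
    if n!='s3': a=cv2.GaussianBlur(a,(0,0),.6)
    a=np.clip(255*(a/255.)**.5,0,255).astype('uint8')
    o.append(cv2.resize(a,(266,400),interpolation=cv2.INTER_NEAREST))
cv2.imwrite('pics/cmp2.png',np.hstack(o))
a=cv2.imread('pics/s3.png');b=cv2.imread('pics/scene0.png')
print(a[210:240,288:316,2]);print(cv2.GaussianBlur(b,(0,0),.7)[210:240,288:316,2])
"
```

```text
[[ 62  50  22   3  16   8  18  12  19   6  21  13  15  16  14   8   9   8
   12  40  66  76  81  62  34  28  38  74]
 [ 92  61  21  12   4   9  16  11   6  14   7  18  10   9  12  15  12  13
   19  50  74  87  87  67  29  17  17  44]
 [127  77  29  17   4   7  13  13   9  13   8  10  19   5   7   7   4  11
   19  36  62  82  89  77  43  40  51  62]
 [131  71  24   9  10  17  12   7  21  22   3   5  15   9  11  10  15  13
   13  18  50  81  91  89  76  79 101 107]
 [102  46  16   7   8   6  11   9   1  12  13  16   2   0  12  11   7   7
   15  30  57  81  93  89  89  89 102 105]
 [ 61  17   7   5  12   7   8   7  11   6   0  13  13  10   2  12   7  11
   21  43  73  88  86  72  63  66  79  91]
 [ 27   4   7   2  10  18   9   9   6  10  11   4   8   7   0   9  14  13
   38  67  85  88  76  45  21  28  45  78]
 [ 13   2   1   5   3   4   2   8  11   8  12  16   6  11   7   9   6  12
   32  69  90  85  63  29  11   6  36  74]
 [  0   0   5   0   4  12   5   4   5  10   7  16   5  14   9   8   7   0
   29  60  84  87  65  46  35  42  51  81]
 [  9   8   3   1  14  27  26  16   2   9  11  
[... 5221 characters left out ...]
 15  14  23  54  95 123 130 125 113 101  93  91  94  97  98  97  98  99
  101 101  95  86  84  96 116 126 112  82]
 [ 14  14  14  39  79 113 130 133 127 114 102  98  98 100 100 100 102 102
   94  82  65  50  49  69 104 127 126 107]
 [ 15  13  10  24  59  98 125 134 132 122 108 101  99  97  94  98 108 112
   97  72  48  34  35  60 101 128 131 121]
 [ 13  13  10  18  43  81 113 128 133 126 111  99  91  83  76  84 108 123
  112  85  61  50  53  75 107 126 125 115]
 [ 12  13  10  14  30  60  91 113 128 126 111  89  70  57  50  65 100 129
  130 114  97  89  92 105 118 118 101  82]
 [ 11  10  12  12  23  42  67  95 118 125 115  87  58  39  38  61  99 128
  134 126 118 117 122 128 127 108  76  48]]
```

View pics/cmp2.png

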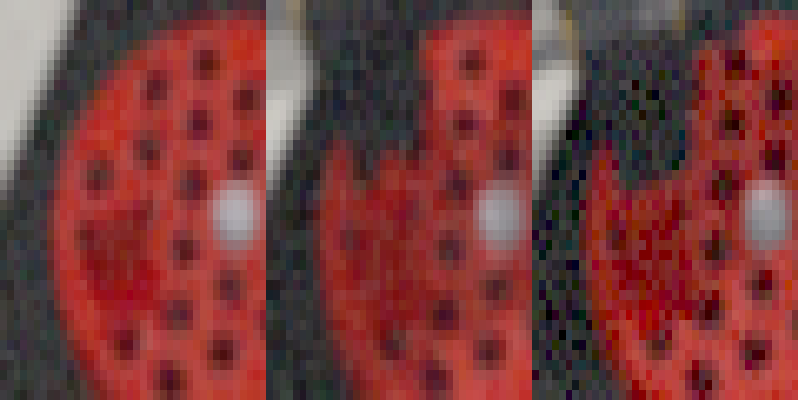

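```bash
python3 -c "
from go import *
s=bot.observe();P=s['tool_pos'];r=R.from_quat(s['tool_rot'])
print(P,s['joint_positions'])
def cp(p): 
    q=proj('scene',p); return (q[:,::-1]-[240,170]+.5)*5
for z in(0,-18.7,-40,-63.7,-80,-120): print(z,cp([P+r.apply([-37,-93,z]),P+r.apply([-37,93,z]),P+r.apply([-9,-17,z]),P+r.apply([-9,17,z])]).round().tolist())
"
```

```text
[494.7494 -33.1239  43.5524] [-0.3027  0.4315  1.7793 -0.0019  0.9203 -1.3845]
0 [[148.0, 410.0], [502.0, 310.0], [279.0, 327.0], [343.0, 310.0]]
-18.7 [[144.0, 386.0], [502.0, 287.0], [276.0, 304.0], [341.0, 286.0]]
-40 [[139.0, 359.0], [503.0, 259.0], [273.0, 276.0], [339.0, 258.0]]
-63.7 [[133.0, 328.0], [503.0, 227.0], [270.0, 244.0], [337.0, 226.0]]
-80 [[129.0, 306.0], [504.0, 204.0], [268.0, 222.0], [335.0, 204.0]]
-120 [[118.0, 249.0], [505.0, 146.0], [262.0, 164.0], [331.0, 146.0]]
```

```bash
python3 -c "
import cv2
a=cv2.imread('pics/s3.png')[80:260,210:410];cv2.imwrite('pics/s3w.png',cv2.convertScaleAbs(cv2.resize(a,None,fx=3.3,fy=3.3,interpolation=2),alpha=2.2))"
```

```text
(no output)
```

View pics/s3w.png

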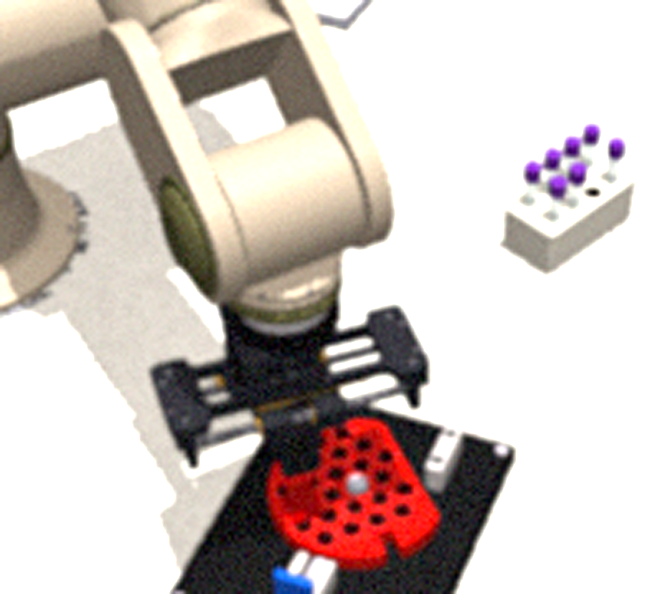

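```bash
python3 -c "
from go import *
im=np.median([bot.camera('top') for _ in range(3)],axis=0).astype('uint8')
cv2.imwrite('pics/t3c.png',cv2.convertScaleAbs(cv2.resize(im[190:310,240:400,::-1],None,fx=5,fy=5,interpolation=2),alpha=1.8))
s=bot.observe();P=s['tool_pos'];r=R.from_quat(s['tool_rot'])
def cp(p): 
    q=proj('top',p); return (q[:,::-1]-[240,190]+.5)*5
for z in(0,-63.7,-100): print(z,cp([P+r.apply([a,b,z]) for a in(-37,37) for b in(-93,93)]).round().tolist())
print(s['wrist_force'],s['time'])
"
```

```text
0 [[611.0, 362.0], [298.0, 205.0], [549.0, 488.0], [234.0, 328.0]]
-63.7 [[622.0, 345.0], [292.0, 180.0], [556.0, 477.0], [224.0, 308.0]]
-100 [[628.0, 334.0], [288.0, 164.0], [560.0, 470.0], [217.0, 296.0]]
[ 0.0583 -0.1198 -0.8499] 5.0
```

View pics/t3c.png

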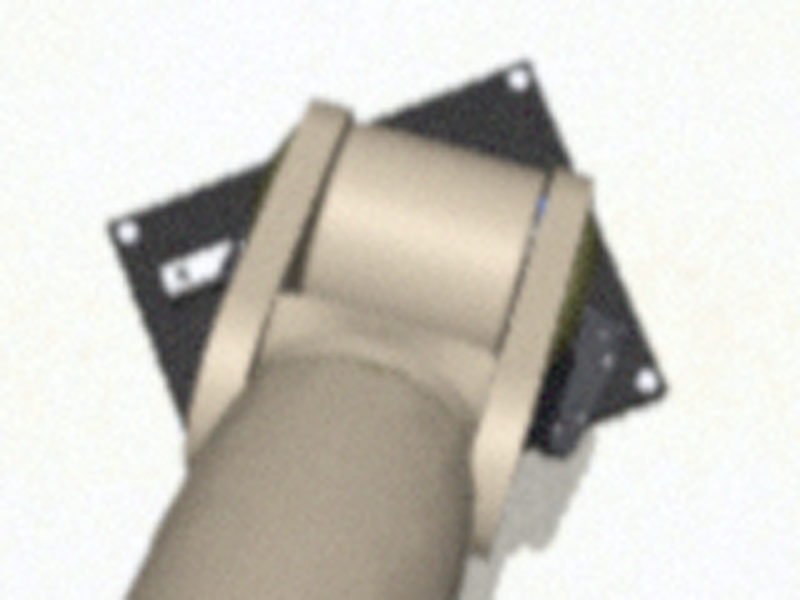

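Emit:
{"op": "step_arm", "data": {"targets": [[1, -0.012, 0, 0, 0, 0.01, 0], [1, -0.011, 0, 0, 0, 0, 0], [1, 0, 0, 0.003, 0, 0, 0], [1, 0, 0, 0.001, 0, 0, 0]]}}

```text
time: 5.4
tool_pos: [515.7, -44.2, 39.3]
tool_rot: [0.241, 0.97, 0.0, 0.0]
wrist_force: [-0.0, -0.7, 0.1]
finger_gap: 0.8
```

```bash
python3 look.py s4; python3 -c "
from go import *
to(disc(.72,-47,-27,38),YAW+.72+np.pi/2)"
```

```text
notch 0.85 [247.7 328.2] [575.6496 -17.2859  28.    ]
flat_mid 0.84 [223.3 336.1] [536.7975  56.0186  28.    ]
tab_mid 0.59 [229.5 298.8] [493.2455 -37.5501  51.    ]
[-0.7781  0.173   0.1757] 5.8
t 5.8 pos [515.9383 -44.2226  39.9542] xdir 2.6540595197425425 F [-0.7781  0.173   0.1757] gap 0.35914604083382684
shift(m) tool [ 0.0021 -0.0011  0.002 ]
rotvec [ 0.0005  0.0012 -0.0037]
```

View pics/s4c.png

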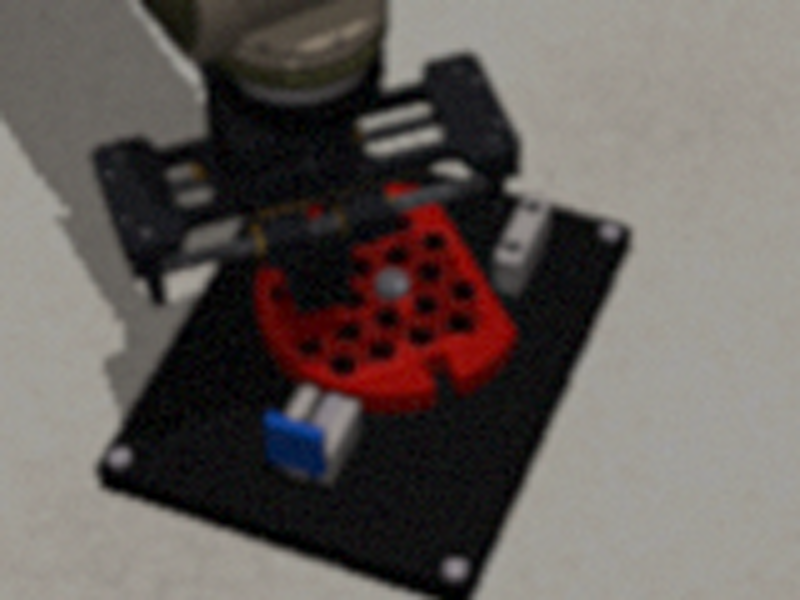

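```bash
python3 -c "
from go import *
s=bot.observe();P=s['tool_pos'];r=R.from_quat(s['tool_rot'])
def cp(p): 
    q=proj('scene',p); return (q[:,::-1]-[240,170]+.5)*5
for z in(0,-10,-20,-30,-40): print(z,cp([P+r.apply([a,b,z]) for a in(-9,9) for b in(-17,17)]).round().tolist())
import cv2
a=cv2.imread('pics/s4.png')[210:245,285:320]
a=np.clip(255*(a/255.)**.45,0,255).astype('uint8')
cv2.imwrite('pics/s4z.png',cv2.resize(a,None,fx=17,fy=17,interpolation=0))
"
```

```text
0 [[293.0, 367.0], [358.0, 349.0], [283.0, 341.0], [347.0, 323.0]]
-10 [[292.0, 355.0], [357.0, 337.0], [282.0, 328.0], [346.0, 310.0]]
-20 [[291.0, 342.0], [356.0, 324.0], [280.0, 316.0], [345.0, 298.0]]
-30 [[290.0, 330.0], [356.0, 311.0], [279.0, 303.0], [344.0, 285.0]]
-40 [[289.0, 317.0], [355.0, 298.0], [278.0, 290.0], [344.0, 272.0]]
```

View pics/s4z.png

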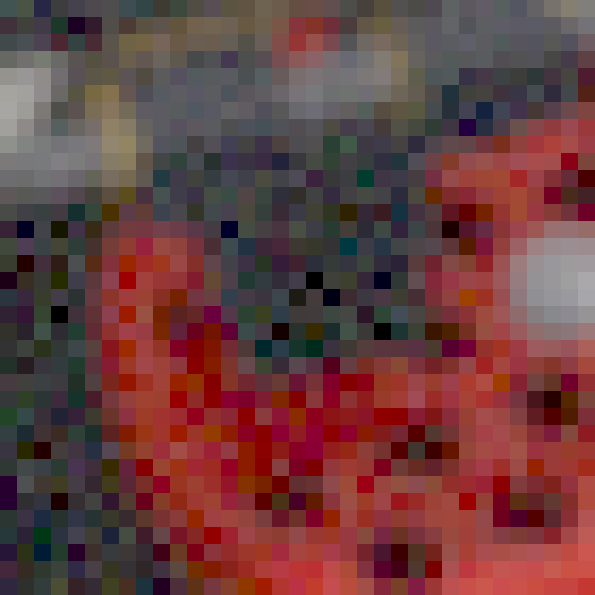

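Emit:
{"op": "step_arm", "data": {"targets": [[1, 0, 0, 0.003, 0, 0, 0], [1, 0, 0, 0.002, 0, 0, 0]]}}

```text
time: 6.0
tool_pos: [516.0, -44.2, 34.9]
tool_rot: [0.241, 0.97, 0.0, 0.001]
wrist_force: [0.1, 0.2, -0.1]
finger_gap: 0.7
```

Emit:
{"op": "step_arm", "data": {"targets": [[1, 0, 0, 0.002, 0, 0, 0], [1, 0, 0, 0.002, 0, 0, 0]]}}

```text
time: 6.2
tool_pos: [516.0, -44.2, 30.4]
tool_rot: [0.241, 0.97, 0.0, 0.001]
wrist_force: [-0.2, -0.4, -0.2]
finger_gap: 0.4
```

Emit:
{"op": "step_arm", "data": {"targets": [[1, 0, 0, 0.002, 0, 0, 0], [1, 0, 0, 0.002, 0, 0, 0]]}}

```text
time: 6.4
tool_pos: [515.9, -44.2, 25.9]
tool_rot: [0.241, 0.97, 0.0, 0.001]
wrist_force: [-0.0, -0.1, -0.1]
finger_gap: 0.6
```

Emit:
{"op": "step_arm", "data": {"targets": [[1, 0, 0, 0.003, 0, 0, 0], [1, 0, 0, 0.003, 0, 0, 0], [1, 0, 0, 0.002, 0, 0, 0]]}}

```text
time: 6.7
tool_pos: [515.9, -44.2, 17.2]
tool_rot: [0.241, 0.97, 0.0, 0.001]
wrist_force: [0.7, -0.3, -0.2]
finger_gap: 0.6
```

```bash
python3 look.py s5; python3 -c "
from go import *
to(disc(.72,-47,-27,10),YAW+.72+np.pi/2)"
```

```text
notch 0.96 [249.2 330.3] [582.7311 -17.2196  28.    ]
flat_mid 0.71 [223.3 336.3] [537.1869  56.3721  28.    ]
tab_mid 0.81 [232.9 298.9] [501.2605 -45.2567  51.    ]
[ 0.0741 -0.1149  0.6227] 7.1
t 7.1 pos [516.0227 -44.1836  17.6394] xdir 2.6541084252620126 F [ 0.0741 -0.1149  0.6227] gap 0.21156963120727856
shift(m) tool [ 0.0022 -0.0012  0.0076]
rotvec [ 0.0007  0.0018 -0.0037]
```

View pics/s5c.png

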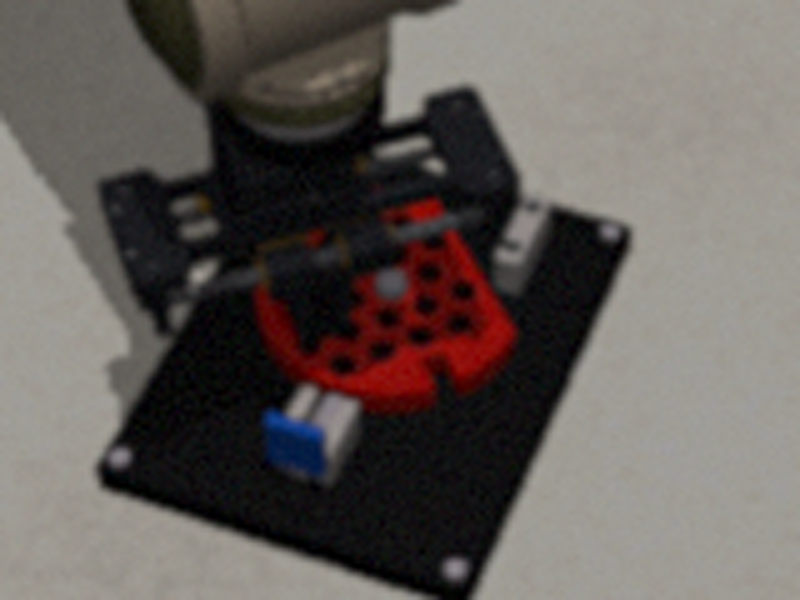

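Emit:
{"op": "step_arm", "data": {"targets": [[1, 0, 0, 0.002, 0, 0, 0], [1, 0, 0, 0.002, 0, 0, 0], [1, 0, 0, 0.002, 0, 0, 0], [1, 0, 0, 0.001, 0, 0, 0]]}}

```text
time: 7.5
tool_pos: [516.1, -44.2, 10.3]
tool_rot: [0.241, 0.97, 0.0, 0.001]
wrist_force: [0.3, -0.6, 0.0]
finger_gap: 0.4
```

Emit:
{"op": "step_arm", "data": {"targets": [[1, 0.003, -0.001, 0, 0, 0, 0], [1, 0.003, 0, 0, 0, 0, 0]]}}

```text
time: 7.7
tool_pos: [510.1, -42.3, 10.0]
tool_rot: [0.241, 0.97, 0.0, 0.001]
wrist_force: [0.1, 0.4, -0.9]
finger_gap: 0.4
```

Emit:
{"op": "step_arm", "data": {"targets": [[1, 0.002, 0, 0, 0, 0, 0], [1, 0.002, 0, 0, 0, 0, 0]]}}

```text
time: 7.9
tool_pos: [506.0, -40.1, 10.0]
tool_rot: [0.241, 0.97, 0.0, 0.001]
wrist_force: [0.2, 0.3, 0.6]
finger_gap: 0.8
```

Emit:
{"op": "step_arm", "data": {"targets": [[1, 0.0015, 0, 0, 0, 0, 0], [1, 0.0015, 0, 0, 0, 0, 0]]}}

```text
time: 8.1
tool_pos: [503.2, -38.6, 10.2]
tool_rot: [0.241, 0.97, 0.0, 0.001]
wrist_force: [0.3, -0.4, -0.8]
finger_gap: 0.8
```

Emit:
{"op": "step_arm", "data": {"targets": [[1, 0.0015, 0, 0, 0, 0, 0], [1, 0.0015, 0, 0, 0, 0, 0]]}}

```text
time: 8.3
tool_pos: [500.5, -37.2, 10.3]
tool_rot: [0.241, 0.97, 0.0, 0.002]
wrist_force: [1.3, -0.9, -0.0]
finger_gap: 0.5
```

Emit:
{"op": "step_arm", "data": {"targets": [[1, 0.0015, 0, 0, 0, 0, 0], [1, 0.0015, 0, 0, 0, 0, 0]]}}

```text
time: 8.5
tool_pos: [497.8, -35.8, 10.3]
tool_rot: [0.241, 0.97, -0.0, 0.002]
wrist_force: [0.3, -0.6, -0.6]
finger_gap: 0.6
```

Emit:
{"op": "step_arm", "data": {"targets": [[1, 0.0015, 0, 0, 0, 0, 0], [1, 0.0015, 0, 0, 0, 0, 0]]}}

```text
time: 8.7
tool_pos: [495.1, -34.3, 10.3]
tool_rot: [0.241, 0.97, 0.0, 0.002]
wrist_force: [0.9, -1.2, -1.0]
finger_gap: 0.3
```

```bash
python3 look.py s6; python3 -c "
import cv2,numpy as np
o=[]
for n in('s3','s5','s6'):
    a=cv2.imread(f'pics/{n}.png')[200:255,278:348]
    a=np.clip(255*(a/255.)**.55,0,255).astype('uint8')
    o.append(cv2.resize(a,(266,209*2),interpolation=2))
cv2.imwrite('pics/cmp3.png',np.hstack(o))"
```

```text
notch 0.79 [248.9 324.1] [570.5784 -27.003   28.    ]
flat_mid 0.66 [227.9 335.9] [546.8761  43.9563  28.    ]
tab_mid 0.75 [228.6 299.5] [492.4764 -34.2512  51.    ]
[-0.2391 -0.0723  0.2542] 9.1
```

View pics/cmp3.png

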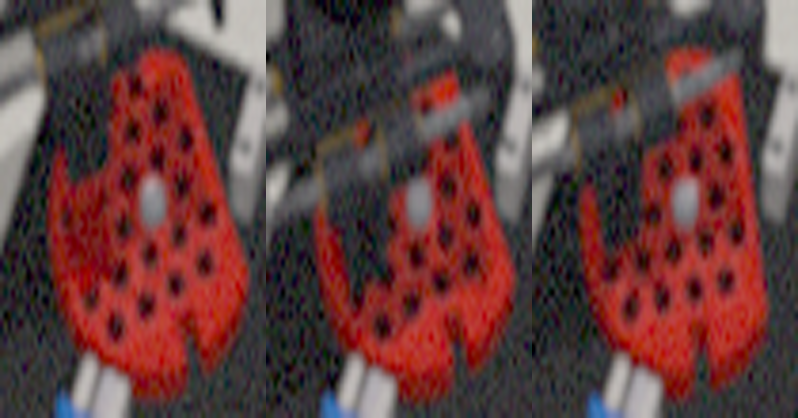

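Emit:
{"op": "step_arm", "data": {"targets": [[1, 0.0019, -0.0004, 0, 0, 0, 0.06], [1, 0.0019, -0.0004, 0, 0, 0, 0.06], [1, 0.0019, -0.0004, 0, 0, 0, 0.06], [1, 0.0019, -0.0004, 0, 0, 0, 0.05]]}}

```text
time: 9.5
tool_pos: [488.6, -32.0, 10.4]
tool_rot: [0.355, 0.935, 0.0, 0.003]
wrist_force: [0.4, -0.8, 0.1]
finger_gap: 0.3
```

```bash
cat > st.py <<'E'
from go import *
s=bot.observe();r=R.from_quat(s['tool_rot']).as_matrix();P=s['tool_pos'];x=r[:,0]
psi=np.arctan2(x[1],x[0]);d=P[:2]-SP
F=s['wrist_force']
print('t',s['time'],'P',P,'toolθ',psi-np.pi/2-YAW,'along x',d@x[:2],'along y',d@r[:2,1],'F in tool',r.T@F)
a=YAW;print('stand xy',d@[np.cos(a),np.sin(a)],d@[-np.sin(a),np.cos(a)])
E
python3 st.py
```

```text
t 9.5 P [488.572  -32.0383  10.3635] toolθ 0.47783483850332686 along x -10.760244668329904 along y -46.659717510356224 F in tool [-0.823  -0.3089 -0.0721]
stand xy -36.48523065494791 -31.011967638605203
```

Emit:
{"op": "step_arm", "data": {"targets": [[1, 0.0021, -0.0005, 0, 0, 0, 0.042], [1, 0.0021, -0.0005, 0, 0, 0, 0.042], [1, 0.0021, -0.0005, 0, 0, 0, 0.042], [1, 0.0021, -0.0005, 0, 0, 0, 0.042]]}}

```text
time: 9.9
tool_pos: [481.7, -27.9, 10.4]
tool_rot: [0.436, 0.9, 0.0, 0.004]
wrist_force: [0.8, -0.6, -0.0]
finger_gap: 0.2
```

```bash
python3 st.py;python3 look.py s7; python3 st.py
```

```text
t 9.9 P [481.7198 -27.889   10.3839] toolθ 0.3019302950409002 along x -11.255023693585208 along y -46.858832985945824 F in tool [-1.0146  0.2544  0.0312]
stand xy -41.392300235211756 -24.68024964490567
notch 0.56 [248.9 315. ] [553.6617 -42.3962  28.    ]
flat_mid 0.78 [229.8 335.5] [550.3787  38.4795  28.    ]
tab_mid 0.97 [223.3 298. ] [477.1893 -24.3121  51.    ]
[-0.2261  0.1982 -0.5418] 10.3
t 10.3 P [481.6429 -27.8154  10.3491] toolθ 0.30436236062822264 along x -11.035615742806113 along y -46.90046146728736 F in tool [ 0.299  -0.0557  0.5398]
stand xy -41.43763342019403 -24.583963554834796
```

View pics/s7c.png

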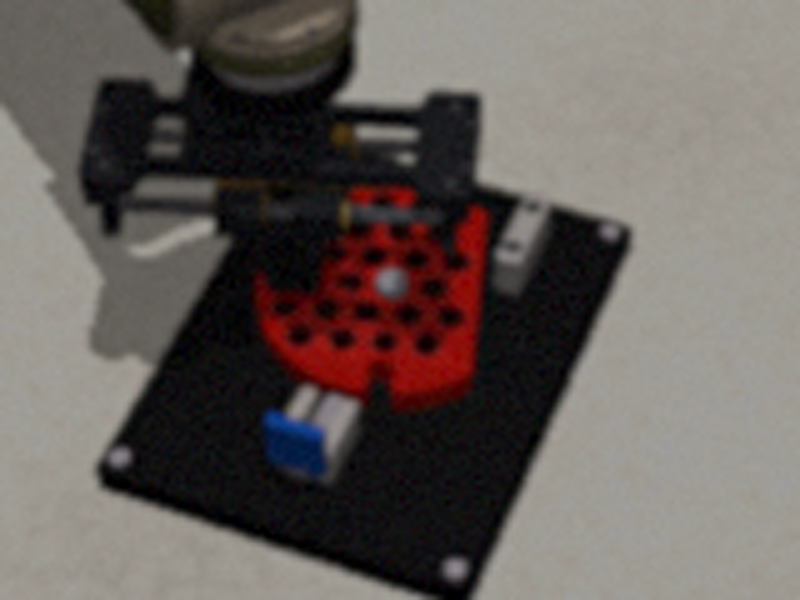

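Emit:
{"op": "step_arm", "data": {"targets": [[1, 0.0021, -0.0005, 0, 0, 0, 0.042], [1, 0.0021, -0.0005, 0, 0, 0, 0.042], [1, 0.0021, -0.0005, 0, 0, 0, 0.042]]}}

```text
time: 10.6
tool_pos: [477.3, -24.1, 10.4]
tool_rot: [0.492, 0.871, 0.001, 0.004]
wrist_force: [0.8, -1.2, -0.8]
finger_gap: 0.4
```

```bash
python3 st.py;python3 look.py s8
```

```text
t 10.6 P [477.3387 -24.0715  10.3849] toolθ 0.17523255117081682 along x -11.555057179194423 along y -46.84355288151936 F in tool [-1.4634  0.0541  0.7741]
stand xy -44.11189123214144 -19.544968972116322
notch 0.87 [248.1 314.3] [550.6256 -41.7568  28.    ]
tab_mid 0.69 [221.5 300.1] [476.915  -16.3707  51.    ]
[-0.2433 -0.5753 -0.0785] 11.0
```

View pics/s8c.png

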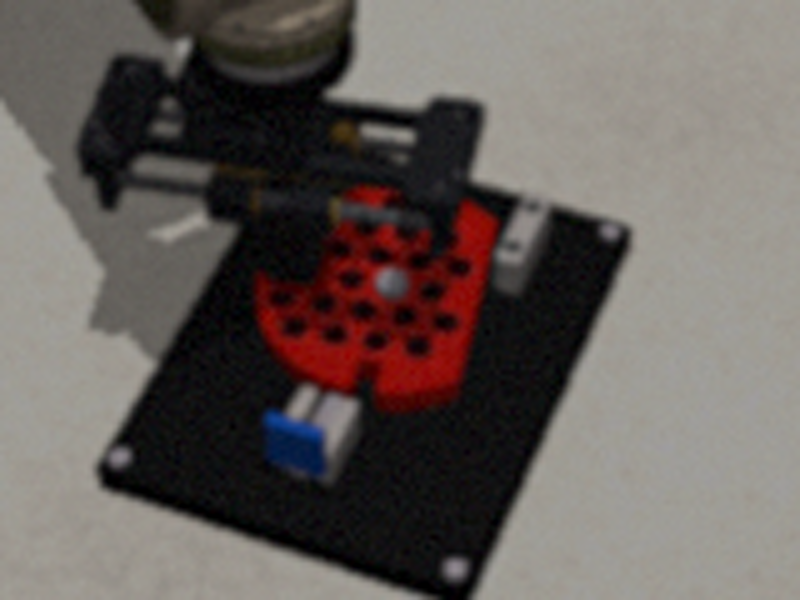

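Emit:
{"op": "step_arm", "data": {"targets": [[1, 0.0021, -0.0004, 0, 0, 0, 0.04], [1, 0.0021, -0.0004, 0, 0, 0, 0.04]]}}

```text
time: 11.2
tool_pos: [474.8, -21.1, 10.4]
tool_rot: [0.526, 0.85, 0.001, 0.004]
wrist_force: [0.0, -0.6, -0.4]
finger_gap: 0.3
```

Emit:
{"op": "step_arm", "data": {"targets": [[1, 0.0015, -0.0003, 0, 0, 0, 0.03]]}}

```text
time: 11.3
tool_pos: [474.0, -20.0, 10.4]
tool_rot: [0.539, 0.842, 0.001, 0.005]
wrist_force: [0.1, -0.3, -0.5]
finger_gap: 0.7
```

Emit:
{"op": "step_arm", "data": {"targets": [[1, 0.0015, -0.0003, 0, 0, 0, 0.03]]}}

```text
time: 11.4
tool_pos: [473.1, -18.8, 10.4]
tool_rot: [0.552, 0.834, 0.001, 0.005]
wrist_force: [0.4, -1.5, -0.3]
finger_gap: 0.0
```

```bash
python3 st.py;python3 look.py s9
```

```text
t 11.4 P [473.1054 -18.8162  10.3964] toolθ 0.033697422318428316 along x -11.557156260334624 along y -46.59290312336616 F in tool [-1.5139 -0.1921  0.3255]
stand xy -46.1775544124922 -13.120637675192157
notch 0.76 [248.  306.9] [536.6185 -54.0785  28.    ]
flat_mid 0.8 [231.4 337.5] [557.7908  37.9676  28.    ]
tab_mid 0.88 [218.4 302.3] [473.7144  -5.0388  51.    ]
[ 0.1175  0.5717 -0.2035] 11.8
```

View pics/s9c.png

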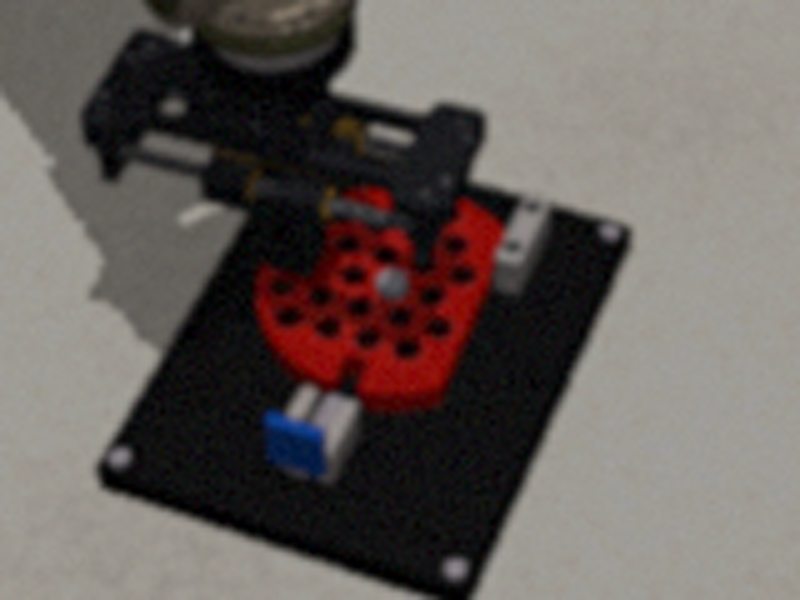

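Emit:
{"op": "step_arm", "data": {"targets": [[1, 0.0008, -0.0001, 0, 0, 0, 0.01]]}}

```text
time: 11.9
tool_pos: [472.7, -18.2, 10.4]
tool_rot: [0.556, 0.831, 0.001, 0.005]
wrist_force: [-0.2, -1.6, 0.8]
finger_gap: -0.0
```

Emit:
{"op": "step_arm", "data": {"targets": [[1, 0.0008, -0.0001, 0, 0, 0, 0.01]]}}

```text
time: 12.0
tool_pos: [472.4, -17.6, 10.4]
tool_rot: [0.56, 0.828, 0.001, 0.005]
wrist_force: [0.6, -0.9, -0.9]
finger_gap: 0.1
```

Emit:
{"op": "step_arm", "data": {"targets": [[1, 0.0008, -0.0001, 0, 0, 0, 0.01]]}}

```text
time: 12.1
tool_pos: [472.0, -17.1, 10.4]
tool_rot: [0.565, 0.825, 0.001, 0.005]
wrist_force: [-0.2, -4.4, -0.2]
finger_gap: 0.5
```

Emit:
{"op": "step_arm", "data": {"targets": [[1, 0.0008, -0.0001, 0, 0, 0, 0]]}}

```text
time: 12.2
tool_pos: [471.9, -16.9, 10.5]
tool_rot: [0.565, 0.825, 0.0, 0.005]
wrist_force: [-0.1, -6.8, -0.5]
finger_gap: 0.4
```

Emit:
{"op": "step_arm", "data": {"targets": [[1, 0.0008, 0, 0, 0, 0, 0]]}}

```text
time: 12.3
tool_pos: [471.9, -16.9, 10.6]
tool_rot: [0.565, 0.825, 0.0, 0.006]
wrist_force: [-0.2, -7.0, -1.6]
finger_gap: 0.6
```

Emit:
{"op": "step_arm", "data": {"targets": [[1, 0.0008, 0, 0, 0, 0, 0]]}}

```text
time: 12.4
tool_pos: [471.9, -17.0, 10.6]
tool_rot: [0.565, 0.825, -0.0, 0.007]
wrist_force: [2.0, -7.7, -2.7]
finger_gap: 0.5
```

Emit:
{"op": "step_arm", "data": {"targets": [[1, 0.0008, 0, 0.0002, 0, 0.002, 0], [1, 0.0008, 0, 0.0002, 0, 0.002, 0], [1, 0.0008, 0, 0.0002, 0, 0.002, 0]]}}

```text
time: 12.7
tool_pos: [472.0, -16.9, 10.5]
tool_rot: [0.565, 0.825, 0.0, 0.006]
wrist_force: [-0.7, -5.6, 1.0]
finger_gap: 0.6
```

Emit:
{"op": "step_arm", "data": {"targets": [[1, 0.0008, 0, 0.0002, 0, 0.002, 0], [1, 0.0008, 0, 0.0002, 0, 0.002, 0], [1, 0.0008, 0, 0.0002, 0, 0.002, 0]]}}

```text
time: 13.0
tool_pos: [472.0, -16.8, 10.5]
tool_rot: [0.565, 0.825, 0.001, 0.006]
wrist_force: [-0.4, -6.1, 0.5]
finger_gap: 0.6
```

Emit:
{"op": "step_arm", "data": {"targets": [[1, 0.0008, 0, 0.0002, 0, 0.002, 0], [1, 0.0008, 0, 0.0002, 0, 0.002, 0], [1, 0.0008, 0, 0.0002, 0, 0.002, 0]]}}

```text
time: 13.3
tool_pos: [472.0, -16.8, 10.5]
tool_rot: [0.565, 0.825, 0.002, 0.005]
wrist_force: [-0.2, -6.6, 0.6]
finger_gap: 0.3
```

```bash
python3 st.py; python3 look.py s10 ; python3 st.py
```

```text
t 13.3 P [471.9547 -16.7525  10.4554] toolθ 0.0032998973952920174 along x -10.627683874815261 along y -46.545138005283405 F in tool [-6.1307 -2.5628 -0.6204]
stand xy -46.51115125654503 -10.781435622251756
notch 0.76 [247.2 306.1] [533.3648 -53.625   28.    ]
flat_mid 0.61 [236.7 333.9] [562.6169  18.6533  28.    ]
tab_mid 0.81 [220.1 301.3] [475.8698 -10.9107  51.    ]
[ 0.2996 -6.3007  0.8004] 13.7
t 13.7 P [471.9261 -16.7542  10.443 ] toolθ 0.0033003873815646845 along x -10.61893330940707 along y -46.57243468320366 F in tool [-5.9869 -1.9939 -0.7809]
stand xy -46.53845405540977 -10.772797217064442
```

View pics/s10c.png

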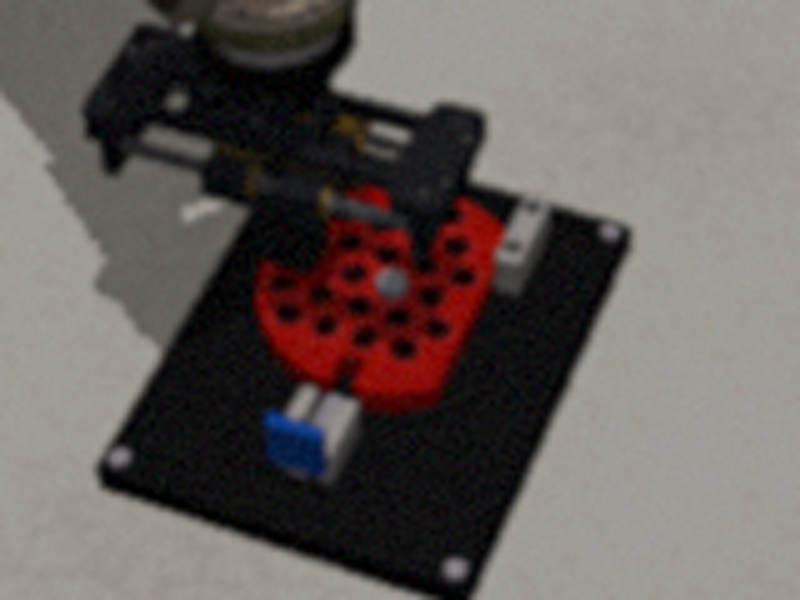

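Emit:
{"op": "step_arm", "data": {"targets": [[1, 0.001, 0, 0, 0, 0.001, 0], [1, 0.001, 0, 0, 0, 0.001, 0]]}}

```text
time: 13.9
tool_pos: [472.0, -16.7, 10.6]
tool_rot: [0.565, 0.825, 0.002, 0.006]
wrist_force: [1.2, -7.0, -3.6]
finger_gap: 0.2
```

Emit:
{"op": "step_arm", "data": {"targets": [[1, 0.001, 0, 0, 0, 0.001, 0], [1, 0.001, 0, 0, 0, 0.001, 0], [1, 0.001, 0, 0, 0, 0.001, 0], [1, 0.001, 0, 0, 0, 0.001, 0], [1, 0.001, 0, 0, 0, 0.001, 0]]}}

```text
time: 14.4
tool_pos: [472.0, -16.9, 10.6]
tool_rot: [0.565, 0.825, 0.001, 0.008]
wrist_force: [0.5, -7.8, -2.3]
finger_gap: 0.8
```

Emit:
{"op": "step_arm", "data": {"targets": [[1, 0.001, 0, 0, 0, 0.001, 0], [1, 0.001, 0, 0, 0, 0.001, 0], [1, 0.001, 0, 0, 0, 0.001, 0], [1, 0.001, 0, 0, 0, 0.001, 0], [1, 0.001, 0, 0, 0, 0.001, 0]]}}

```text
time: 14.9
tool_pos: [472.2, -17.0, 10.7]
tool_rot: [0.565, 0.825, 0.0, 0.01]
wrist_force: [1.0, -8.5, -3.2]
finger_gap: 0.5
```

Emit:
{"op": "step_arm", "data": {"targets": [[1, -0.004, 0, 0, 0, 0.005, 0], [1, -0.006, 0, 0, 0, 0.005, 0], [1, -0.01, 0, 0, 0, 0.005, 0], [1, 0, 0, -0.02, 0, 0, 0], [1, 0, 0, -0.03, 0, 0, 0]]}}

```text
time: 15.4
tool_pos: [477.6, -37.2, 59.2]
tool_rot: [0.565, 0.825, 0.005, -0.001]
wrist_force: [0.2, 0.1, -0.6]
finger_gap: 0.3
```

Emit:
{"op": "step_arm", "data": {"targets": [[1, -0.02, 0.01, -0.015, 0, 0, 0], [1, -0.04, 0.015, 0, 0, 0, 0], [1, -0.04, 0.01, 0, 0, 0, 0], [1, -0.03, 0.01, 0, 0, 0, 0]]}}

```text
time: 15.8
tool_pos: [570.0, -146.1, 79.2]
tool_rot: [0.564, 0.826, 0.006, 0.002]
wrist_force: [0.1, 0.1, 0.0]
finger_gap: 0.3
```

```bash
cat > blue.py <<'E'
from go import *
for c,(a,b) in(('top',(190,240)),('scene',(170,240))):
    im=np.median([bot.camera(c) for _ in range(3)],axis=0).astype('uint8')
    cv2.imwrite(f'pics/B{c}.png',cv2.convertScaleAbs(cv2.resize(im[a:a+120,b:b+160,::-1],None,fx=5,fy=5,interpolation=2),alpha=1.6))
    f=im.astype(int);m=(f[...,2]-np.maximum(f[...,0],f[...,1]*0.9)>25);m[:a]=0;m[a+120:]=0;m[:,:b]=0;m[:,b+160:]=0
    y,x=np.nonzero(m);print(c,m.sum())
    if m.sum():
        for z in (53,68):
            p=atz(c,(y.mean(),x.mean()),z);d=p[:2]-SP;print(z,p,'stand',d@[np.cos(YAW),np.sin(YAW)],d@[-np.sin(YAW),np.cos(YAW)])
    for k,z in(('bolt_paddle',53),('notch',28),('flat_mid',28),('tab_mid',51)):
        for r in bot.landmark_of(c,k)[:1]:
            p=atz(c,r['centre'],z);d=p[:2]-SP;print(k,round(r['score'],2),'stand',d@[np.cos(YAW),np.sin(YAW)],d@[-np.sin(YAW),np.cos(YAW)])
E
python3 blue.py; python3 st.py
```

```text
top 0
notch 0.96 stand 5.509427843887744 -62.635944654198624
flat_mid 0.72 stand 48.71673718229827 1.329073941390488
tab_mid 0.97 stand -57.35927617169641 1.1990823182880372
scene 109
53 [ 557.9482 -103.0926   53.    ] stand 2.7755625474198373 -122.22793687900044
68 [ 566.1574 -110.1487   68.    ] stand 7.9062581917226975 -131.75979146181658
bolt_paddle 0.59 stand -0.5774783970695959 -111.21525055713863
notch 0.96 stand 3.05304796088816 -62.04433466225491
flat_mid 0.63 stand 47.40277662821451 -1.3391490368971548
tab_mid 0.93 stand -40.11111287409697 -7.575197860621306
t 16.5 P [ 568.8156 -143.3451   78.9797] toolθ 0.006289304791118333 along x -163.68482247201257 along y -2.5450606683567703 F in tool [0.2189 0.3156 0.5118]
stand xy -1.5239732862423543 -163.69929022532477
```

View pics/Btop.png

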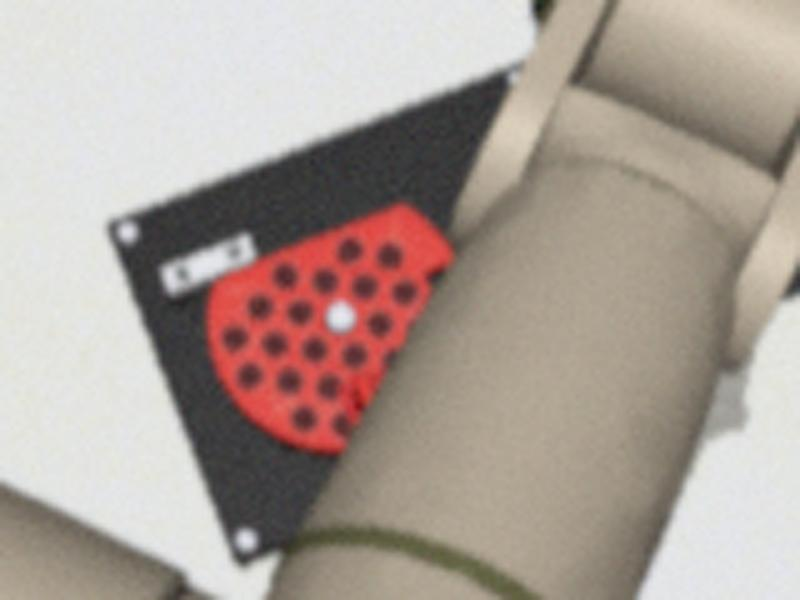

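View pics/Bscene.png

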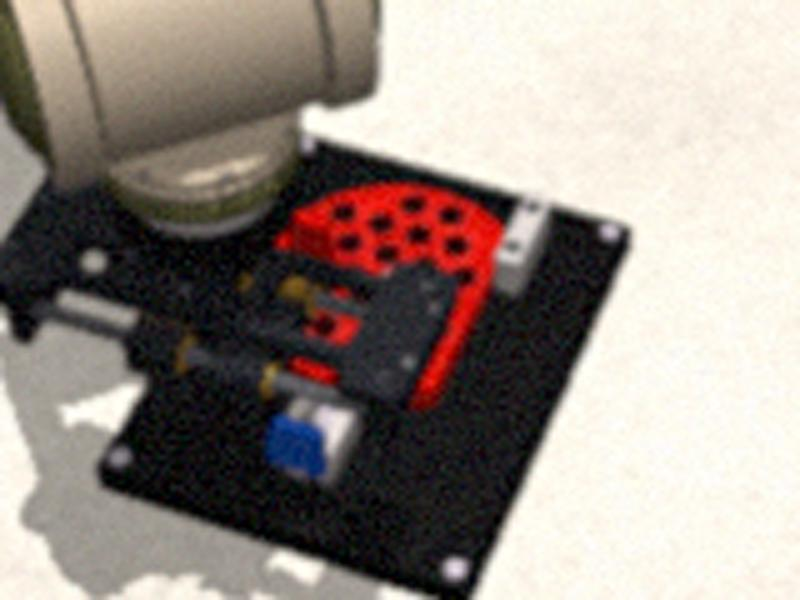

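```bash
python3 -c "
from go import *
to(disc(0,0,-160,11),YAW+np.pi/2)"
```

```text
t 16.5 pos [ 568.8156 -143.3451   78.9797] xdir 1.9440856315860149 F [ 0.2186  0.3231 -0.5073] gap 0.6736070307962048
shift(m) tool [0.0034 0.0008 0.068 ]
rotvec [ 0.0113 -0.0045  0.0063]
```

Emit:
{"op": "step_arm", "data": {"targets": [[1, 0, 0.001, 0.02, 0.011, -0.004, 0.006], [1, 0, 0, 0.02, 0, 0, 0], [1, 0, 0, 0.02, 0, 0, 0], [1, 0, 0, 0.003, 0, 0, 0]]}}

```text
time: 16.9
tool_pos: [570.7, -142.8, 15.4]
tool_rot: [0.566, 0.824, 0.0, 0.001]
wrist_force: [-0.2, 0.5, 0.8]
finger_gap: 0.3
```

```bash
python3 st.py; python3 -c "
from go import *
to(disc(0,0,-160,11),YAW+np.pi/2)
im=np.median([bot.camera('scene') for _ in range(4)],axis=0).astype('uint8')
cv2.imwrite('pics/s11c.png',cv2.convertScaleAbs(cv2.resize(im[190:310,220:380,::-1],None,fx=5,fy=5,interpolation=2),alpha=2.5))
"
```

```text
t 16.9 P [ 570.7293 -142.8062   15.3551] toolθ 0.00056415293508838 along x -163.88294669272872 along y 0.36264642582923173 F in tool [ 0.4974 -0.0008 -0.7571]
stand xy 0.4556837986931132 -163.8829823882234
t 16.9 pos [ 570.7293 -142.8062   15.3551] xdir 1.938360479729985 F [-0.1814  0.4646  0.7562] gap 0.2932136606166109
shift(m) tool [ 0.0039 -0.0005  0.0043]
rotvec [0.002  0.0018 0.0006]
```

View pics/s11c.png

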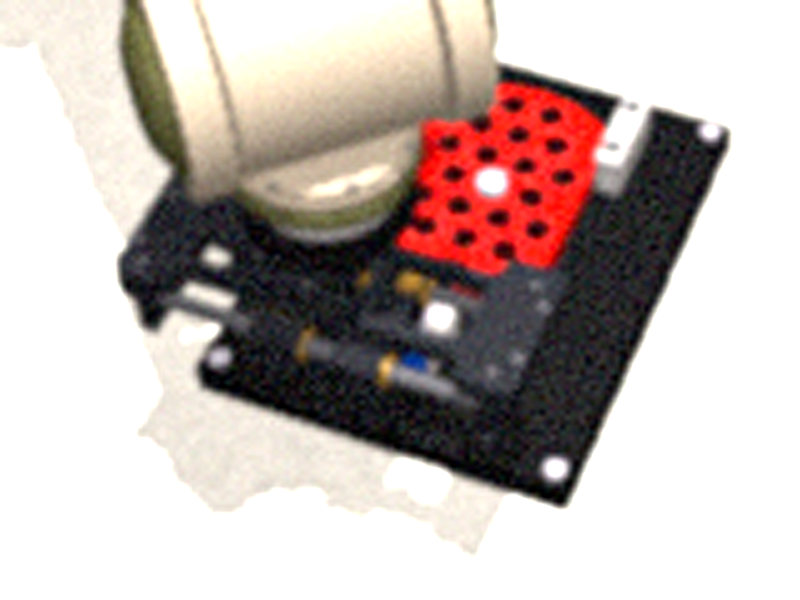

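Emit:
{"op": "step_arm", "data": {"targets": [[1, 0.006, 0, 0.003, 0, 0, 0], [1, 0.006, 0, 0.001, 0, 0, 0], [1, 0.004, 0, 0, 0, 0, 0]]}}

```text
time: 17.4
tool_pos: [567.3, -128.3, 16.2]
tool_rot: [0.566, 0.824, 0.001, 0.006]
wrist_force: [0.2, 1.0, -0.7]
finger_gap: 0.3
```

Emit:
{"op": "step_arm", "data": {"targets": [[1, 0.002, 0, 0, 0, 0, 0], [1, 0.002, 0, 0, 0, 0, 0]]}}

```text
time: 17.6
tool_pos: [565.8, -123.7, 16.6]
tool_rot: [0.566, 0.824, 0.001, 0.006]
wrist_force: [-0.5, 0.1, 0.1]
finger_gap: 0.3
```

Emit:
{"op": "step_arm", "data": {"targets": [[1, 0.002, 0, 0, 0, 0, 0], [1, 0.002, 0, 0, 0, 0, 0]]}}

```text
time: 17.8
tool_pos: [564.3, -119.7, 16.8]
tool_rot: [0.566, 0.824, 0.001, 0.006]
wrist_force: [0.6, 0.5, 0.1]
finger_gap: 0.4
```

Emit:
{"op": "step_arm", "data": {"targets": [[1, 0.002, 0, 0, 0, 0, 0], [1, 0.002, 0, 0, 0, 0, 0]]}}

```text
time: 18.0
tool_pos: [562.8, -115.6, 16.7]
tool_rot: [0.566, 0.824, 0.001, 0.006]
wrist_force: [0.4, -0.2, 0.4]
finger_gap: 0.6
```

```bash
python3 st.py
```

```text
t 18.0 P [ 562.7622 -115.636    16.7004] toolθ 0.0006428215336908849 along x -135.65995477567245 along y 2.6706135552146124 F in tool [-0.3379  0.2744 -0.3886]
stand xy 2.7682669977164838 -135.66338096910692
```

Emit:
{"op": "step_arm", "data": {"targets": [[1, 0, -0.0015, 0.004, 0, 0.01, 0], [1, 0.001, -0.001, 0.002, 0, 0, 0]]}}

```text
time: 18.2
tool_pos: [560.1, -115.5, 10.5]
tool_rot: [0.566, 0.825, 0.004, 0.002]
wrist_force: [0.1, 0.2, -0.3]
finger_gap: 0.3
```

Emit:
{"op": "step_arm", "data": {"targets": [[1, 0.002, 0, 0, 0, 0, 0], [1, 0.002, 0, 0, 0, 0, 0]]}}

```text
time: 18.4
tool_pos: [558.7, -112.4, 10.2]
tool_rot: [0.566, 0.824, 0.004, 0.002]
wrist_force: [1.2, -1.9, -0.4]
finger_gap: 0.6
```

Emit:
{"op": "step_arm", "data": {"targets": [[1, 0.002, 0, 0, 0, 0, 0], [1, 0.002, 0, 0, 0, 0, 0]]}}

```text
time: 18.6
tool_pos: [557.3, -108.8, 10.2]
tool_rot: [0.566, 0.824, 0.004, 0.003]
wrist_force: [1.1, -2.8, -1.0]
finger_gap: 0.2
```

```bash
python3 st.py
```

```text
t 18.6 P [ 557.3183 -108.7718   10.1854] toolθ 6.56088575168301e-05 along x -127.30291927431294 along y 0.1416873102043293 F in tool [-3.0237  0.0365  1.0012]
stand xy 0.14990479305021287 -127.30291057739555
```

Emit:
{"op": "step_arm", "data": {"targets": [[1, 0.0015, 0, 0, 0, 0, 0], [1, 0.0015, 0, 0, 0, 0, 0]]}}

```text
time: 18.8
tool_pos: [556.2, -105.7, 10.2]
tool_rot: [0.566, 0.824, 0.004, 0.003]
wrist_force: [0.8, -2.0, -0.7]
finger_gap: 0.3
```

Emit:
{"op": "step_arm", "data": {"targets": [[1, 0.0013, 0, 0, 0, 0, 0], [1, 0.0013, 0, 0, 0, 0, 0]]}}

```text
time: 19.0
tool_pos: [555.1, -103.0, 10.2]
tool_rot: [0.566, 0.824, 0.004, 0.003]
wrist_force: [1.0, -1.1, -1.1]
finger_gap: 0.5
```

Emit:
{"op": "step_arm", "data": {"targets": [[1, 0.0013, 0, 0, 0, 0, 0], [1, 0.0013, 0, 0, 0, 0, 0]]}}

```text
time: 19.2
tool_pos: [554.1, -100.3, 10.2]
tool_rot: [0.566, 0.824, 0.004, 0.003]
wrist_force: [0.9, -1.8, -0.9]
finger_gap: 0.3
```

Emit:
{"op": "step_arm", "data": {"targets": [[1, 0.0013, 0, 0, 0, 0, 0], [1, 0.0013, 0, 0, 0, 0, 0]]}}

```text
time: 19.4
tool_pos: [553.1, -97.7, 10.2]
tool_rot: [0.566, 0.824, 0.004, 0.003]
wrist_force: [0.9, -1.9, -0.1]
finger_gap: 0.4
```

```bash
python3 st.py
```

```text
t 19.4 P [553.1089 -97.7163  10.206 ] toolθ 0.0003125962195169585 along x -115.47329046395394 along y 0.1513574757144422 F in tool [-2.1123  0.102   0.0886]
stand xy 0.18760924962437706 -115.47323850350762
```

Emit:
{"op": "step_arm", "data": {"targets": [[1, 0.0013, 0, 0, 0, 0, 0], [1, 0.0013, 0, 0, 0, 0, 0]]}}

```text
time: 19.6
tool_pos: [552.7, -96.3, 10.3]
tool_rot: [0.566, 0.824, 0.003, 0.004]
wrist_force: [3.7, -13.0, -5.8]
finger_gap: 0.2
```

Emit:
{"op": "step_arm", "data": {"targets": [[1, 0.0013, 0, 0, 0, 0, 0], [1, 0.0013, 0, 0, 0, 0, 0]]}}

```text
time: 19.8
tool_pos: [552.8, -96.7, 10.4]
tool_rot: [0.566, 0.824, 0.002, 0.007]
wrist_force: [2.7, -9.6, -5.0]
finger_gap: 0.5
```

Emit:
{"op": "step_arm", "data": {"targets": [[1, 0.001, 0, 0, 0, 0, 0]]}}

```text
time: 19.9
tool_pos: [552.9, -96.8, 10.4]
tool_rot: [0.566, 0.824, 0.002, 0.008]
wrist_force: [1.8, -7.3, -3.3]
finger_gap: 0.7
```

Emit:
{"op": "step_arm", "data": {"targets": [[1, 0.001, 0, 0, 0, 0, 0]]}}

```text
time: 20.0
tool_pos: [553.0, -96.9, 10.4]
tool_rot: [0.566, 0.824, 0.001, 0.009]
wrist_force: [1.6, -7.7, -3.5]
finger_gap: 0.5
```

Emit:
{"op": "step_arm", "data": {"targets": [[1, 0.001, 0, 0, 0, 0, 0]]}}

```text
time: 20.1
tool_pos: [553.0, -97.0, 10.5]
tool_rot: [0.566, 0.824, 0.001, 0.01]
wrist_force: [2.8, -8.1, -3.6]
finger_gap: 0.7
```

Emit:
{"op": "step_arm", "data": {"targets": [[1, 0.001, 0, 0, 0, 0, 0]]}}

```text
time: 20.2
tool_pos: [553.1, -97.1, 10.5]
tool_rot: [0.566, 0.824, 0.001, 0.011]
wrist_force: [2.0, -6.8, -3.3]
finger_gap: 0.5
```

```bash
python3 st.py
```

```text
t 20.2 P [553.1054 -97.0969  10.48  ] toolθ 2.515992602103445e-05 along x -114.87704353369767 along y 0.3773776907002492 F in tool [-7.0193 -0.6714  3.4363]
stand xy 0.40669237540354203 -114.89382085256777
```

Emit:
{"op": "step_arm", "data": {"targets": [[1, -0.003, 0, 0, 0, 0.006, 0], [1, -0.01, 0, 0, 0, 0.006, 0], [1, -0.015, 0, 0, 0, 0, 0], [1, -0.02, 0, -0.03, 0, 0, 0], [1, -0.02, 0, -0.05, 0, 0, 0]]}}

```text
time: 20.7
tool_pos: [573.9, -160.8, 85.8]
tool_rot: [0.565, 0.825, 0.004, -0.002]
wrist_force: [0.9, -0.1, 1.5]
finger_gap: 0.6
```

Emit:
{"op": "step_arm", "data": {"targets": [[1, -0.02, -0.03, -0.03, 0, 0, 0], [1, -0.02, -0.04, 0, 0, 0, 0], [1, -0.02, -0.04, 0, 0, 0, 0], [1, -0.02, -0.04, 0, 0, 0, 0], [1, -0.02, -0.04, 0, 0, 0, 0]]}}

```text
time: 21.2
tool_pos: [433.8, -333.4, 122.6]
tool_rot: [0.564, 0.826, 0.004, 0.005]
wrist_force: [0.4, -1.1, -0.1]
finger_gap: 0.5
```

```bash
python3 blue.py;python3 st.py
```

```text
top 51
53 [549.6505 -84.2449  53.    ] stand 1.7932963980906242 -101.65798619667024
68 [546.6241 -83.5146  68.    ] stand -0.7694909936851116 -99.89035169809071
bolt_paddle 0.43 stand 0.44266048200421737 -97.78998156834574
notch 0.9 stand -1.0003051515078016 -67.82269105051851
flat_mid 0.97 stand 51.25065909889056 -3.437285073311742
tab_mid 0.74 stand -43.89482650702198 6.517311398980455
scene 109
53 [547.8058 -82.5159  53.    ] stand 0.6918935400267063 -99.38226674726204
68 [556.1925 -89.9321  68.    ] stand 5.859048370104495 -109.31386549699415
notch 0.63 stand -10.064712839870264 -80.00179037192896
flat_mid 0.67 stand 55.85403226773765 -6.900141680420423
tab_mid 0.38 stand 51.78141343660867 -18.122989256515304
t 21.9 P [ 435.4781 -330.9799  122.2649] toolθ 0.006622793023246976 along x -289.70749488060665 along y -195.226541182669 F in tool [ 1.3588  0.3104 -0.5426]
stand xy -193.30880502635316 -290.995372753424
```

View pics/Btop.png

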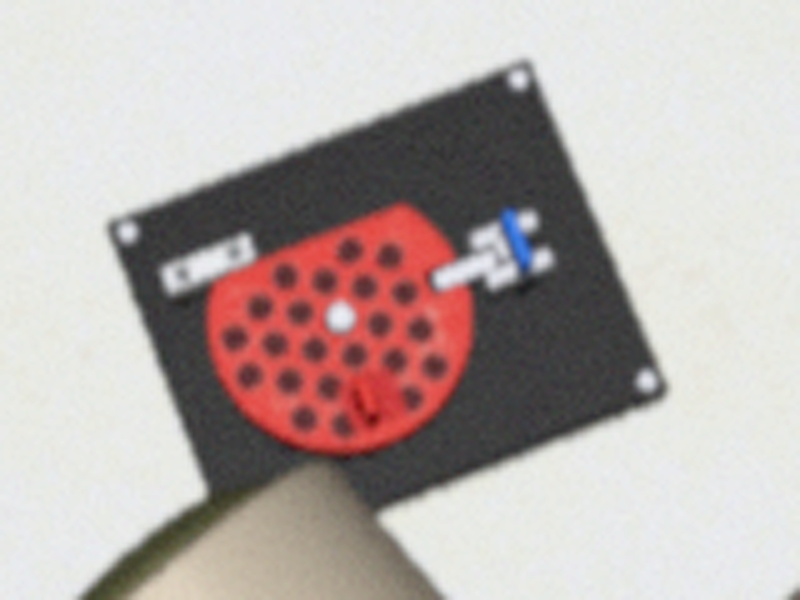

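View pics/Bscene.png

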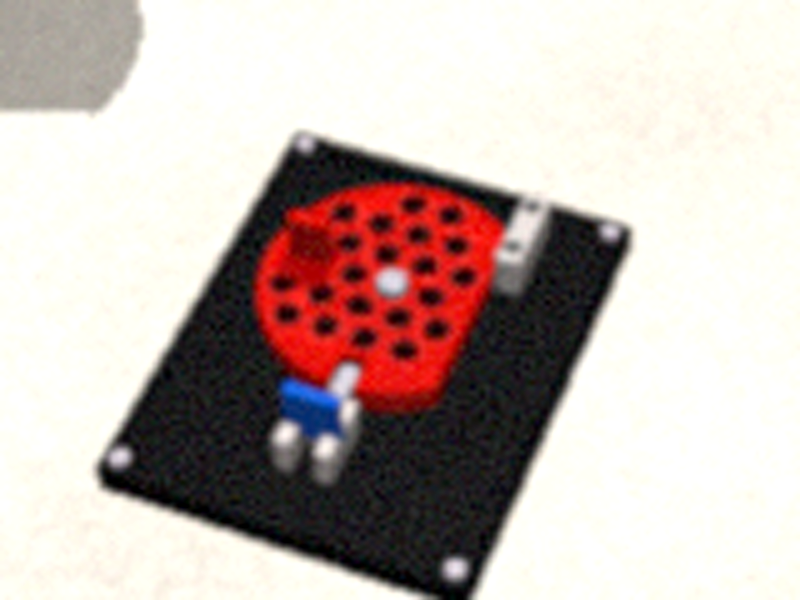

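```bash
cat > trav.py <<'E'
from go import *
now={c:np.median([bot.camera(c) for _ in range(3)],axis=0).astype('uint8') for c in('top','scene')}
def cen(f,c):
    a,b=(190,240) if c=='top' else (170,240)
    f=cv2.GaussianBlur(f,(0,0),.6).astype(float)
    w=np.clip(f[...,2]-np.maximum(f[...,0],f[...,1])-10,0,None);M=np.zeros_like(w);M[a:a+120,b:b+160]=1;w=w*M
    w[w<6]=0
    y,x=np.indices(w.shape);return (y*w).sum()/w.sum(),(x*w).sum()/w.sum(),w.sum()
for c in now:
    p=[]
    for f in(cv2.imread(f'pics/{c}0.png')[:,:,::-1],now[c]):
        q=cen(f,c);d=atz(c,q[:2],60)[:2]-SP;p.append([d@[np.cos(YAW),np.sin(YAW)],d@[-np.sin(YAW),np.cos(YAW)]]);print(c,q,p[-1])
    print('travel',np.subtract(p[1],p[0]))
E
python3 trav.py
```

```text
top (np.float64(234.6197266785502), np.float64(350.0546642899584), np.float64(1683.0)) [np.float64(-0.21790403937069652), np.float64(-120.63942478828018)]
top (np.float64(237.34434250764525), np.float64(342.9229357798165), np.float64(1635.0)) [np.float64(0.024672479506093685), np.float64(-100.48959797886835)]
travel [ 0.2426 20.1498]
scene (np.float64(257.35332496863236), np.float64(298.3410288582183), np.float64(3985.0)) [np.float64(3.0894648135982576), np.float64(-123.68608647152674)]
scene (np.float64(250.45806941981252), np.float64(301.60881682290346), np.float64(3947.0)) [np.float64(2.1649170221548384), np.float64(-102.0104509742689)]
travel [-0.9245 21.6756]
```

Run:
```python
from go import *
im=np.median([bot.camera('top') for _ in range(8)],axis=0).astype(np.float32)
sc=np.median([bot.camera('scene') for _ in range(8)],axis=0).astype(np.float32)
cv2.imwrite('pics/zt.png',cv2.resize(im[230:260,315:355,::-1],None,fx=20,fy=20,interpolation=2)*1.5)
for c,f in(('top',im),('scene',sc)):
    sp=atz(c,(253.0,307.7) if c=='top' else (226.2,318.0),42)
    for y in range(-40,-130,-2):
        q=[]
        for x in(-1,0,1):
            P=[sp[0]+x*np.cos(YAW)-y*np.sin(YAW),sp[1]+x*np.sin(YAW)+y*np.cos(YAW),33]
            r=proj(c,[P])[0];q.append(cv2.getRectSubPix(f[...,1],(1,1),(float(r[1]),float(r[0])))[0,0])
        print(y,round(float(np.mean(q))),end='; ')
    print()
```

```text
-40 36; -42 40; -44 46; -46 49; -48 49; -50 49; -52 64; -54 96; -56 125; -58 137; -60 141; -62 141; -64 140; -66 141; -68 141; -70 141; -72 141; -74 141; -76 141; -78 140; -80 141; -82 142; -84 142; -86 136; -88 123; -90 106; -92 109; -94 112; -96 106; -98 81; -100 68; -102 70; -104 75; -106 67; -108 54; -110 43; -112 42; -114 41; -116 42; -118 40; -120 38; -122 37; -124 38; -126 37; -128 39; 
-40 15; -42 13; -44 9; -46 17; -48 36; -50 72; -52 104; -54 123; -56 130; -58 132; -60 131; -62 130; -64 130; -66 129; -68 126; -70 113; -72 96; -74 80; -76 64; -78 50; -80 40; -82 31; -84 29; -86 28; -88 29; -90 31; -92 35; -94 46; -96 57; -98 69; -100 74; -102 72; -104 64; -106 55; -108 42; -110 29; -112 22; -114 19; -116 19; -118 18; -120 15; -122 17; -124 18; -126 16; -128 14; [ WARN:0@8.670] global loadsave.cpp:1063 imwrite_ Unsupported depth image for selected encoder is fallbacked to CV_8U.
```

View pics/zt.png

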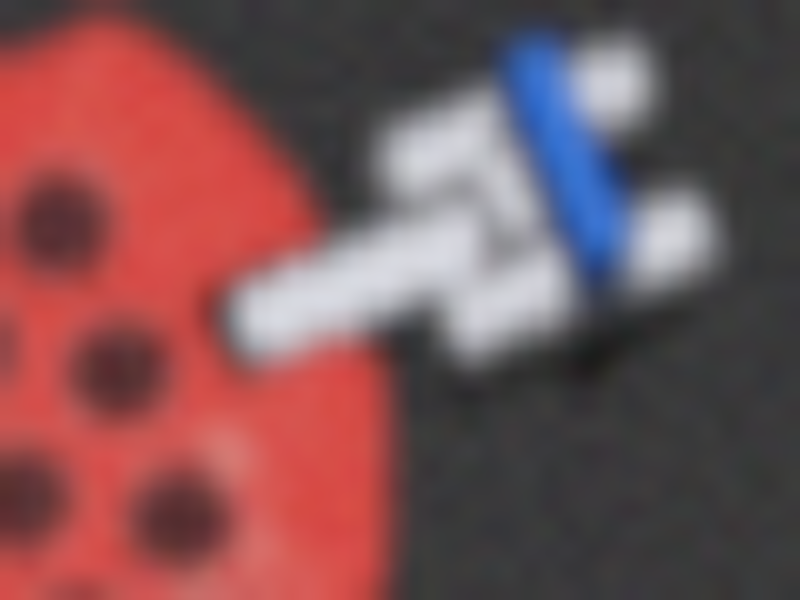

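Run:
```python
from go import *
f=cv2.imread('pics/top0.png').astype(np.float32);f=cv2.GaussianBlur(f,(0,0),.5)
sp=atz('top',(253.0,307.7),42)
for y in range(-64,-92,-2):
    P=[[sp[0]+x*np.cos(YAW)-y*np.sin(YAW),sp[1]+x*np.sin(YAW)+y*np.cos(YAW),33] for x in(-1.5,0,1.5)]
    print(y,round(float(np.mean([cv2.getRectSubPix(f[...,1],(1,1),(float(r[1]),float(r[0])))[0,0] for r in proj('top',P)]))),end='; ')
s=bot.observe();print(s['time'],s['wrist_force'])
bot.close_job()
```

```text
-64 43; -66 46; -68 45; -70 46; -72 61; -74 87; -76 111; -78 123; -80 128; -82 130; -84 132; -86 131; -88 132; -90 131; 23.0 [-0.0598  0.224   0.8641]
the job is handed in; nothing more can be done
```

The job is done and handed in at 23.0 s. The disc was turned clockwise by its tab until the flat stopped against the bar. It was held there at about 6 to 8.5 N for more than 2 s. The bolt was then pushed home until a hard stop, with a peak of about 14 N against a sliding friction of 2–3 N. The arm then backed well clear.

**Final pictures:** The disc's flat lies along the bar in both views. The bolt's tongue is in the notch, its end about 54 mm from the spindle, where a fully home bolt should put it. The wrist force was close to zero.

**Checks that disagreed:**
- **Tool height:** The pictures showed the fingertips about 40 mm higher than the reported TCP height. My first pass went over the tab without touching it. I lowered the finger using the pictures and the force readings.
- **Bolt travel:** The blue paddle moved only 20 to 22 mm between the first and last pictures, not 24 mm. In the first top picture the tongue end was at about 74 mm from the spindle. That suggests the bolt was already about 4 mm in at the start, which fits a fully home bolt, but I had no direct reading of the bolt joint.
- **Stand position:** The two cameras put the stand up to about 6 mm apart, so the contacts were found by force rather than by position.

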